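# Load a fresh cartridge into the leaning bay of a lab water purifier

### The arm

A 6-joint arm with a two-finger parallel gripper is mounted at the origin on the work surface. World frame = base frame: x ahead of the robot, y to its left, z up, the work surface at z = 0. Lengths are in m, angles in rad, forces in N, time in s.
With the tool pointing down it reaches from about 0.3 to 0.875 m from the base axis. Payload 6.4 kg.
Tool frame: the origin (TCP) lies on the centre line of the jaws, within the pads' length; the fingertips stand 11 mm ahead of it and the grasp point (between the pads) lies 8 mm behind it; x points along the fingers, y is the direction in which the jaws open and shut, and the axes are right-handed (so a half turn about x gives the same grasp; the last joint's range is limited). The gripper opens to 85 mm and grips with 20 to 120 N. Pads are 22 mm wide; open, the fingers measure 114 mm over their backs; the gripper's body (76 mm by 85 mm) begins 54 mm behind the grasp point. The pads swing forward as they close: fully open they stand 13 mm farther back than shut.
Start: joints at [0.895, 0.181, 1.607, -0, 1.354, -0.206], TCP at [0.26, 0.513, 0.242] pointing down, gripper open.
Joint ranges: [-2.99, 2.99], [-0.89, 2.07], [0.3, 2.58], [-1.14, 4.28], [0, 2.63], [-3.12, 3.12]. Speed limits (rad/s): [2.57, 2.57, 3.01, 3.14, 3.14, 3.14].

### API

Orientations are given as a unit quaternion [w, x, y, z].
In Python, from bench import ctrl, camera, hand_in gives the robot as it stands. The module is installed in compiled form; this text tells all that it offers.
- The arm moves only by the tool drive_tool, never from a script. Its argument "increments" is a list of rows, each a list of 7 numbers: the shift along the tool's x, y, z in m, then the turn, a rotation vector about the tool's x, y, z in degrees, then the gripper's target within -1 to 1 (fully open at 1, half-way at 0, shut at -1). In form: [[dx, dy, dz, rx, ry, rz, claw], ...]. A call has 1 to 10 rows; each row shifts and turns the commanded pose from where the row before left it, along the tool's axes as they then stand; what a row does not reach is not made up. A row lasts 1/8 s, in which the tool goes at most 62.5 mm and 10.7 degrees, less where a joint would pass 70% of its speed; a pose out of reach is approached as far as the arm can. A call is refused whole if a number of a shift passes 0.0625 or a number of a turn 10.7, either way. A call with a gripper value outside its range is refused whole. The fingers move at their own pace and stop on an object; the grip force is fixed at half the most. Time passes only in rows, so rows that do not move let the fingers close. It gives the time, the measured TCP pose, the force and the opening at its end, in the units of the state.
- ctrl.get_obs(): the state, without advancing time (a new reading comes with each control period).
- camera(name): name is "scene" or "side" or "wrist"; returns a dict with "img" (420x560x3 uint8, red, green, blue), "depth" (420x560 float32, m along the optical axis (not along the pixel's ray), 0 where there is no reading), "fx", "fy", "cx", "cy" (pixels), "world_from_camera" (4x4, takes a point from camera to world coordinates); the wrist camera has in their place "hand_eye" (4x4, takes a point from camera to tool coordinates, whose origin is the TCP and whose axes are the tool frame's). Camera axes: x right, y down, z forward; pixel columns grow to the right and rows downward; lengths in m; the calibration is good to about 2 mm. The wrist camera is an equidistant fisheye: a pixel r from the principal point sees the ray r / f radians off the axis. A picture is of the moment at which its call begins: read the wrist's pose just before it.
- hand_in(): hands the job in, once; it reports no verdict.
The state is a dict: "time_s": time; "q": joint angles; "dq": joint speeds; "joint_efforts": joint torques, N m; "eef_pos": TCP position; "eef_rot": TCP orientation; "wrist_force": force on the tool from outside, world axes, zero at the start; "torque": the same for the moment, N m; "opening": opening from 0.0 (shut) to 1.0 (fully open).
Only numpy, scipy, OpenCV 4.12 (cv2) and the standard library are available. Lean on these libraries where they do the work, as an engineer would, in place of code of your own. Each camera call takes 0.05 s, during which the arm holds its last target.

### The job

Lift the red knob of the guard bolt clear of its notch and draw the bolt fully out from across the purifier's cartridge bay. Then take the fresh cartridge (blue cap) from the rack and push it nose first into the leaning bay, past the sprung side ball, until it clicks and stays held when you let go, without ramming it against the bottom. Leave the bolt drawn out, and leave the spent cartridge (grey cap) and the glassware and bottle where they stand.

Things in the scene. Friction and masses are not known exactly. Their poses are not given: they have to be found in the camera images.
- bay: Cartridge bay: sleeve leaning 0.58 rad from vertical, mouth towards the robot. Origin: mouth's centre, 135 mm above the bench. z runs out of the mouth along the sleeve (insert along -z); y is level, across the sleeve, towards the bolt's handle; x points away from the robot and up. Inside 34.5 (x) by 46 mm (y); walls 7 mm, blue-grey, front one clear; flared lips stand 7 mm outside the mouth.
- ball: Orange sprung ball, 14 mm diameter, in the sleeve's -y wall (brass boss outside). Origin: its centre, 24 mm below the mouth; it stands 5 mm into the sleeve and is pressed back along the bay's -y (10 to 14 N). Pushing a cartridge past it takes roughly 10 to 22 N along the sleeve.
- unit: Water purifier that carries the bay and bolt; fixed. Origin: on the bench under the mouth's centre; x points away from the robot, y as the bay's. Low body behind the bay, 125 mm high. The bolt runs over a blue-grey deck on the +y side, 136 mm high. Aluminium lugs round the rod beside the mouth (36 to 46 mm either side of its centre) reach 162 mm high.
- ejector: Black sprung plate at the sleeve's bottom, 30 x 40 mm. Origin: centre of its upper face, 72 mm below the mouth when free. It gives 14 mm down the sleeve to a hard stop, 86 mm below the mouth (2 N at first touch, 6 N with the cartridge held), and pushes out a cartridge that has not clicked.
- bolt (a joint): Guard bolt: level steel rod, 14 mm diameter, across the bay, its axis about 14 mm outside the mouth. In m: 0 = shut, 0.07 = fully drawn, towards the bay's +y. Slides with about 2 N. While shut its handle lies in a notch beside an aluminium block and slides only a few mm until lifted.
- bolt_handle (a joint): The bolt's handle, turning about the rod's axis. In rad: 0 = level in the notch, pointing from the rod towards the robot; grows as the knob is lifted, up to 1.45. Above about 0.6 it clears the block (top 153 mm high); lift to 0.8 or more and keep it so while sliding. It falls by its own weight when let go.
- knob (a point): Centre of the red knob at the end of the bolt's handle: a cylinder 20 mm in diameter, 22 mm long along the rod's direction, 62 mm from the rod's axis, 147 mm above the bench when down. The deck's edge is 24 mm from it. Pinch it from above across its flat ends; it can turn in the grip as it is lifted.
- cartridge: Fresh cartridge: white, blue cap, 160 mm long, 0.17 to 0.33 kg, nose down in a rack pocket. Origin: nose end's centre; z to the cap (last 52 mm). Section 32 (x) by 44 mm (y), nose 28 x 34, its y faces tapering out 34 to 43 mm up. Black groove in both y faces 52 to 64 mm from the nose. Load with x, y along the bay's (either way round). Held on the ball, its nose is 80 to 82 mm below the mouth.
- spent: Spent cartridge: same shape and size as the fresh one, tan with a grey cap, standing in the rack's other pocket (which one varies); origin as the fresh one's. Leave it.
- rack: White rack on the bench with two open pockets 110 mm apart along its y axis, 45 mm high, 5 mm floor; origin under its centre. Fixed.
- cylinder: Bystander: translucent measuring cylinder, 194 mm tall, foot 72 mm in diameter; origin under its foot.
- bottle: Bystander: amber bottle with a blue cap, 150 mm tall, 64 mm in diameter; origin under its base.
- beaker: Bystander: glass beaker, 80 mm tall, 72 mm in diameter at the rim; origin under its base.
There are look-alikes about, which are no part of the job. What is shaped like the cartridge but green or yellow is not meant.

How it is judged:
By the outcome, as a careful person would: the job done as asked, in the order asked, and still so for the second after the job is handed in, with the robot touching nothing.
It also fails if it takes over 58 s, if anything falls off the work surface, if the arm or the gripper's body presses on something with over 40 N, if the wrist force passes 120 N, or if a joint passes its speed limit or range.

## Working session

There is one attempt and no reset: what is moved stays moved. The work goes in short steps, Python scripts to look and compute and a tool call to move; the robot and the scene stay as the last step left them, time stands still between calls to the robot, and variables do not carry over. Pictures are saved under pics/ and viewed, and the job is handed in when it is done.

Besides the shell and the picture viewer there is one more tool, called after ">>>" by a JSON object that holds its "op" and its "data", one argument or row to a line. drive_tool: Moves the arm, as the interface text tells. Its arguments: {"type":"object","properties":{"increments":{"type":"array","items":{"type":"array","items":{"type":"number"}}}},"required":["increments"]}

```bash
mkdir -p pics; ls
cat > h.py <<'E'
import numpy as np, cv2
from bench import ctrl, camera, hand_in
from scipy.spatial.transform import Rotation as R
def snap(n,fn):
    c=camera(n); cv2.imwrite('pics/'+fn,cv2.cvtColor(c['img'],cv2.COLOR_RGB2BGR)); np.savez('pics/'+fn[:-4]+'.npz',**c); return c
def pts(c):
    d=c['depth']; v,u=np.mgrid[0:d.shape[0],0:d.shape[1]]
    P=np.stack([(u-c['cx'])/c['fx']*d,(v-c['cy'])/c['fy']*d,d],-1)
    T=c['world_from_camera']; return P@T[:3,:3].T+T[:3,3]
def load(fn): return dict(np.load('pics/'+fn+'.npz'))
E
python3 - <<'E'
from h import *
o=ctrl.get_obs(); print({k:np.round(v,3) for k,v in o.items()})
for n in ['scene','side','wrist']:
    c=snap(n,n+'0.png'); print(n,[ (k,np.round(c[k],3).tolist()) for k in c if k not in('img','depth')])
E
```

```text
pics
{'time_s': np.float64(0.0), 'q': array([ 0.895,  0.182,  1.608,  0.   ,  1.354, -0.206]), 'dq': array([-0.   ,  0.001,  0.001,  0.001,  0.001,  0.001]), 'joint_efforts': array([-1.0000e-03, -4.4487e+01, -3.5133e+01, -0.0000e+00,  9.0000e-03,
       -0.0000e+00]), 'eef_pos': array([0.26 , 0.512, 0.241]), 'eef_rot': array([ 0.687,  0.164,  0.688, -0.165]), 'wrist_force': array([0.682, 0.147, 0.158]), 'torque': array([-0.025, -0.042, -0.022]), 'opening': np.float64(0.999)}
scene [('fx', 469.682), ('fy', 469.682), ('cx', 282.33), ('cy', 208.753), ('world_from_camera', [[0.521, 0.678, -0.518, 1.195], [0.853, -0.416, 0.314, -0.334], [-0.003, -0.606, -0.796, 0.995], [0.0, 0.0, 0.0, 1.0]])]
side [('fx', 426.11), ('fy', 426.11), ('cx', 274.96), ('cy', 213.496), ('world_from_camera', [[0.798, -0.411, 0.441, 0.096], [-0.603, -0.53, 0.597, -0.697], [-0.011, -0.742, -0.67, 0.905], [0.0, 0.0, 0.0, 1.0]])]
wrist [('fx', 325.192), ('fy', 325.192), ('cx', 278.2), ('cy', 209.562), ('hand_eye', [[-0.001, -0.31, 0.951, -0.132], [1.0, -0.001, 0.001, 0.001], [0.0, 0.951, 0.31, -0.079], [0.0, 0.0, 0.0, 1.0]])]
```

View pics/scene0.png

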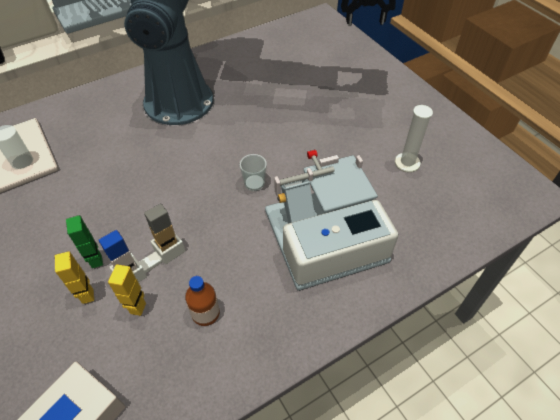

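View pics/side0.png

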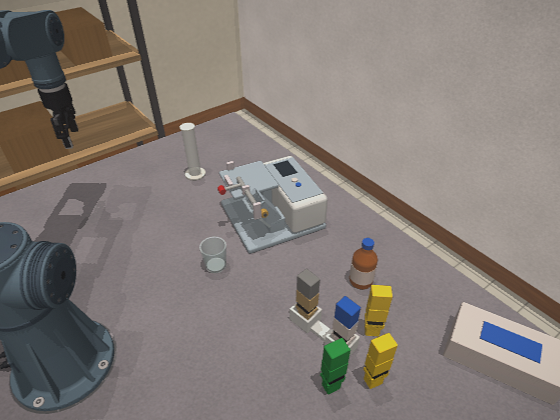

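View pics/wrist0.png

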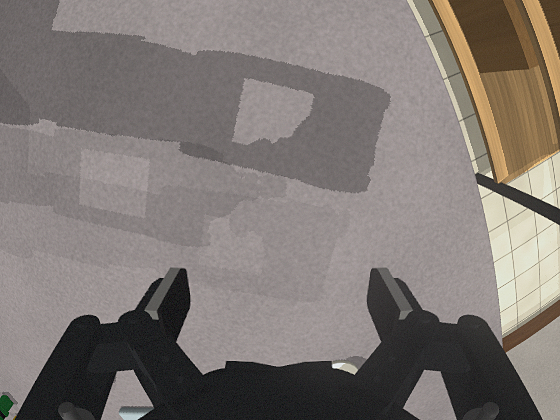

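The scene view shows the fresh cartridge (blue cap) at about (115,245), in the rack beside the grey-capped one at (158,215). Things that could be mistaken for it are the green block (83,240), the yellow blocks (72,278) and (127,290), the bottle's blue cap (197,284) and the blue panel at (60,410). The red knob is at (313,155) in scene and (222,189) in side. I'll check this choice in one close crop.

Run:
```python
from h import *
a=load('scene0');b=load('side0')
def crop(c,x0,y0,w,h,s): return cv2.resize(cv2.cvtColor(c['img'],cv2.COLOR_RGB2BGR)[y0:y0+h,x0:x0+w],(w*s,h*s),interpolation=cv2.INTER_CUBIC)
A=crop(a,50,200,140,110,5);cv2.imwrite('pics/cropA.png',A)
cv2.imwrite('pics/cropB.png',crop(a,240,140,160,140,5)[:600])
cv2.imwrite('pics/cropC.png',crop(b,205,145,130,110,6)[:600,:800])
for nm,c in(('scene',a),('side',b)):
    P=pts(c); hsv=cv2.cvtColor(c['img'],cv2.COLOR_RGB2HSV)
    for col,m in dict(red=((hsv[...,0]<6)|(hsv[...,0]>174))&(hsv[...,1]>180)&(hsv[...,2]>80),blue=(abs(hsv[...,0].astype(int)-115)<10)&(hsv[...,1]>150),orange=(abs(hsv[...,0].astype(int)-17)<6)&(hsv[...,1]>170)&(hsv[...,2]>150)).items():
        n,l,s,ce=cv2.connectedComponentsWithStats(m.astype(np.uint8))
        for i in range(1,n):
            if s[i,4]>8:
                q=P[(l==i)&(c['depth']>0)]; print(nm,col,s[i].tolist(),np.round(np.median(q,0),3),'min',np.round(np.percentile(q,3,0),3),'max',np.round(np.percentile(q,97,0),3))
```

```text
scene red [308, 150, 9, 8, 44] [0.54  0.149 0.155] min [0.533 0.141 0.148] max [0.545 0.159 0.158]
scene blue [338, 0, 9, 16, 52] [-0.407  0.953 -0.168] min [-0.423  0.945 -0.183] max [-0.365  0.959 -0.128]
scene blue [348, 0, 4, 5, 12] [-0.342  0.95  -0.098] min [-0.353  0.631 -0.114] max [0.047 0.953 0.176]
scene blue [383, 0, 6, 4, 19] [-0.277  1.104 -0.11 ] min [-0.283  0.845 -0.123] max [-0.018  1.123  0.082]
scene blue [352, 0, 75, 62, 1841] [-0.275  1.142 -0.262] min [-0.287  0.952 -0.484] max [-0.267  1.393 -0.112]
scene blue [322, 229, 7, 6, 34] [0.738 0.054 0.132] min [0.731 0.047 0.129] max [0.745 0.061 0.134]
scene blue [99, 231, 29, 29, 496] [ 0.546 -0.359  0.162] min [ 0.521 -0.379  0.123] max [ 0.55  -0.339  0.168]
scene blue [189, 276, 14, 15, 163] [ 0.715 -0.248  0.15 ] min [ 0.701 -0.259  0.139] max [ 0.726 -0.236  0.154]
scene blue [40, 395, 40, 25, 551] [ 0.782 -0.564  0.073] min [ 0.762 -0.596  0.07 ] max [ 0.802 -0.543  0.076]
side red [218, 186, 7, 5, 24] [0.533 0.15  0.155] min [0.527 0.143 0.151] max [0.542 0.159 0.158]
side blue [296, 183, 5, 3, 14] [0.737 0.053 0.131] min [0.729 0.047 0.129] max [0.743 0.061 0.132]
side blue [363, 238, 11, 8, 72] [ 0.711 -0.247  0.149] min [ 0.7   -0.259  0.146] max [ 0.724 -0.237  0.152]
side blue [335, 296, 25, 33, 352] [ 0.528 -0.366  0.164] min [ 0.515 -0.382  0.12 ] max [ 0.545 -0.341  0.167]
side blue [481, 322, 61, 41, 1119] [ 0.801 -0.602  0.072] min [ 0.767 -0.653  0.069] max [ 0.835 -0.547  0.075]
```

View pics/cropA.png

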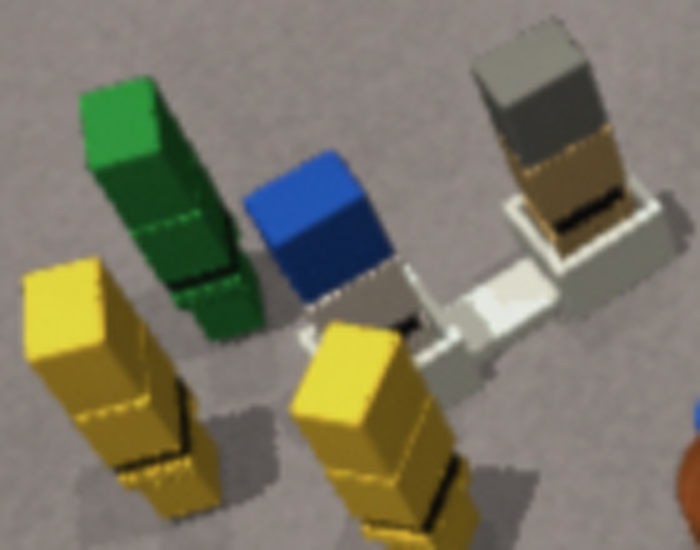

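View pics/cropB.png

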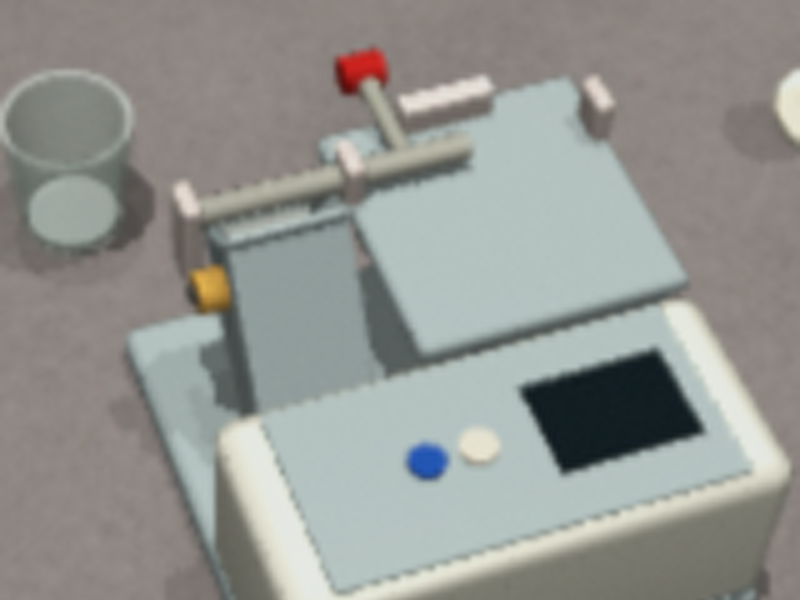

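View pics/cropC.png

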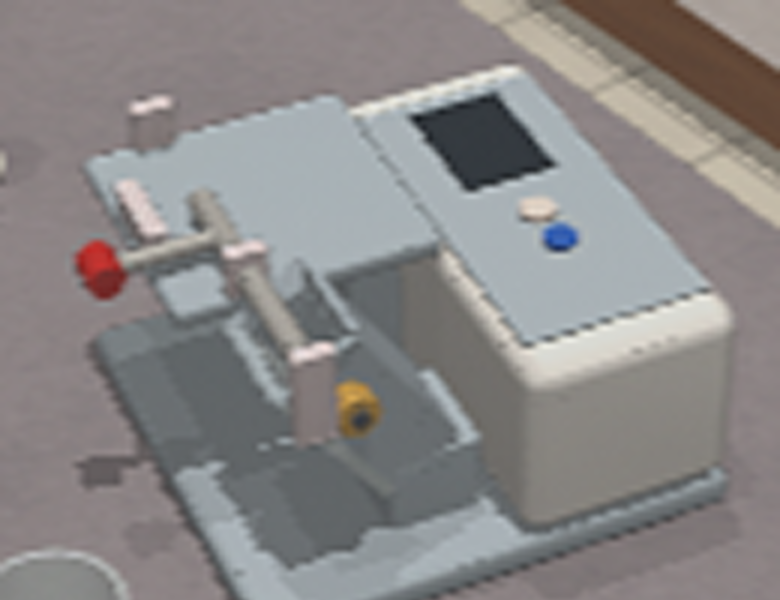

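Run:
```python
from h import *
for nm in('scene0','side0'):
    c=load(nm);P=pts(c)
    ok=(c['depth']>0)&(P[...,0]>0.5)&(P[...,0]<0.9)&(P[...,1]>-0.1)&(P[...,1]<0.3)
    for lo,hi in((.122,.129),(.133,.139),(.146,.158),(.158,.168)):
        m=ok&(P[...,2]>lo)&(P[...,2]<hi); n,l,s,ce=cv2.connectedComponentsWithStats(m.astype(np.uint8))
        for i in range(1,n):
            if s[i,4]<12: continue
            q=P[l==i]; r=cv2.minAreaRect((q[:,:2]*1000).astype(np.float32)); print(nm,lo,s[i].tolist(),'n/r',np.round(r[0],1),np.round(r[1],1),round(r[2],1),'z',np.round(np.percentile(q[:,2],[5,50,95]),4))
    # caps tops
    for a,bx in dict(fresh=(.45,.6,-.43,-.3),spent=(.5,.65,-.3,-.15)).items():
        m=(c['depth']>0)&(P[...,0]>bx[0])&(P[...,0]<bx[1])&(P[...,1]>bx[2])&(P[...,1]<bx[3])&(P[...,2]>.159)&(P[...,2]<.175)
        n,l,s,ce=cv2.connectedComponentsWithStats(m.astype(np.uint8))
        for i in range(1,n):
            if s[i,4]<30: continue
            q=P[l==i]; r=cv2.minAreaRect((q[:,:2]*1000).astype(np.float32)); print(nm,a,s[i].tolist(),np.round(r[0],1),np.round(r[1],1),round(r[2],1),np.median(q[:,2]))
```

```text
scene0 0.122 [284, 180, 19, 7, 46] n/r [575.3  72.4] [46.9  9.1] 74.3 z [0.1226 0.1253 0.1281]
scene0 0.122 [276, 191, 36, 13, 135] n/r [613.3  48.1] [84.6 31.6] 50.6 z [0.1222 0.1253 0.1287]
scene0 0.122 [284, 198, 114, 66, 2239] n/r [746.   90.6] [239.2 112.4] 78.0 z [0.1227 0.1272 0.1288]
scene0 0.122 [342, 240, 5, 6, 13] n/r [781.6  74.9] [ 7.5 13.4] 38.8 z [0.1262 0.1271 0.1284]
scene0 0.133 [310, 155, 68, 56, 1959] n/r [637.  165.1] [137.5 142.6] 77.7 z [0.1341 0.1366 0.1386]
scene0 0.133 [310, 165, 8, 6, 29] n/r [565.7 136.9] [14.8 18.3] 79.4 z [0.1339 0.1358 0.1385]
scene0 0.133 [304, 167, 5, 6, 14] n/r [561.2 117.1] [ 8.8 15.9] 37.8 z [0.1339 0.1355 0.1384]
scene0 0.133 [286, 189, 25, 10, 72] n/r [615.9  61.6] [59.9 10.7] 76.3 z [0.1333 0.1363 0.1388]
scene0 0.146 [274, 150, 65, 43, 664] n/r [580.9 113. ] [ 86.  171.7] 16.6 z [0.1469 0.1525 0.1567]
scene0 0.146 [356, 157, 7, 9, 29] n/r [618.7 231.6] [20.7  9. ] 11.2 z [0.1462 0.1522 0.1571]
scene0 0.158 [356, 155, 7, 8, 31] n/r [617.9 234.5] [ 8.9 23. ] 78.1 z [0.1591 0.1611 0.1641]
scene0 0.158 [307, 168, 6, 8, 33] n/r [591
[... 1201 characters left out ...]
 91] n/r [581.8  78. ] [71.7 17.5] 81.2 z [0.1469 0.1516 0.1544]
side0 0.146 [252, 188, 12, 21, 80] n/r [592.5  54.1] [85.2 30. ] 55.5 z [0.1461 0.1523 0.1569]
side0 0.158 [226, 161, 7, 3, 14] n/r [616.4 235.9] [ 8.6 18.3] 58.9 z [0.1584 0.1601 0.1622]
side0 0.158 [241, 185, 8, 4, 21] n/r [588.6 109. ] [12.2 19.7] 88.2 z [0.1583 0.1603 0.162 ]
side0 0.158 [252, 202, 9, 5, 23] n/r [570.4  29.5] [12.2 21.8] 78.4 z [0.1589 0.1603 0.1624]
side0 fresh [335, 296, 25, 22, 283] [ 530.6 -358.9] [33.3 45.8] 7.5 0.16434712500737436
side0 fresh [333, 338, 16, 14, 77] [ 459.8 -415.2] [18.8 28.5] 0.3 0.1600499858763791
side0 spent [298, 269, 22, 19, 220] [ 514.1 -250. ] [32.  44.2] 6.0 0.16438050950836347
```

```bash
cat >> h.py <<'E'
def pose():
    o=ctrl.get_obs(); q=o['eef_rot']; return o['eef_pos'],R.from_quat([q[1],q[2],q[3],q[0]]),o
UY=np.array([.216,.976,0]);UY/=np.linalg.norm(UY);UX=np.array([UY[1],-UY[0],0]);UZ=np.array([0,0,1.])
ROD=np.array([.5807,.0691,.1467])
BZ=-np.sin(.58)*UX+np.cos(.58)*UZ;BX=np.cross(UY,BZ)
MOUTH=ROD-.014*BZ
def frame(x,y): 
    x=x/np.linalg.norm(x);y=y-x*(x@y);y/=np.linalg.norm(y);return R.from_matrix(np.stack([x,y,np.cross(x,y)],1))
def rel(p,Rt,pc=None,Rc=None):
    a,b,_=pose(); pc=a if pc is None else pc; Rc=b if Rc is None else Rc
    print('shift tool mm',np.round(Rc.inv().apply(p-pc)*1000,1),'turn deg',np.round((Rc.inv()*Rt).as_rotvec(degrees=True),2))
E
python3 - <<'E'
from h import *
p,r,o=pose(); print(p,'\n',np.round(r.as_matrix(),3)); print('mouth',MOUTH,'BX',BX,'BZ',BZ)
K=ROD+.0698*UY-.062*UX; print('knob',K)
for s in(1,-1):
    Rt=frame(-UZ,s*UY); rel(K-UZ*.008+UZ*.08,Rt)
for nm in('scene0','side0'):
    c=load(nm);P=pts(c);hsv=cv2.cvtColor(c['img'],cv2.COLOR_RGB2HSV)
    h=hsv[...,0].astype(int)
    for col,lo,hi in(('yellow',22,32),('green',50,75)):
        m=(h>lo)&(h<hi)&(hsv[...,1]>150)&(P[...,2]>.155)&(P[...,2]<.2)
        n,l,s,ce=cv2.connectedComponentsWithStats(m.astype(np.uint8))
        for i in range(1,n):
            if s[i,4]>30: q=P[l==i];r=cv2.minAreaRect((q[:,:2]*1000).astype(np.float32)); print(nm,col,np.round(r[0]),np.round(r[1]),round(r[2]),np.median(q[:,2]))
    m=(c['depth']>0)&(P[...,0]>.5)&(P[...,0]<.6)&(P[...,1]>.16)&(P[...,1]<.26)&(P[...,2]>.147)&(P[...,2]<.157)
    q=P[m]; d=q-ROD; print('block unit x',np.round(np.percentile(d@UX,[3,50,97]),3),'y',np.round(np.percentile(d@UY,[3,50,97]),3),np.median(q[:,2]))
    m=(c['depth']>0)&(P[...,2]>.15)&(P[...,2]<.158)&(abs((P-ROD)@UX)<.012)&((P-ROD)@UY>-.03)&((P-ROD)@UY<.12)
    q=(P[m]-ROD); print('rod line fit (x vs y)',np.polyfit(q@UY,q@UX,1),'mean x',(q@UX).mean(),np.percentile(q[:,2]+.1467,[50,97]))
E
```

```text
[0.26003445 0.5123859  0.24160232] 
 [[-0.001  0.453  0.892]
 [-0.001  0.892 -0.453]
 [-1.    -0.001 -0.   ]]
mouth [0.58819108 0.06744214 0.13498952] BX [ 0.81670122 -0.18074535  0.54802394] BZ [-0.53507687  0.11841865  0.83646265]
knob [0.53524734 0.15064812 0.1467    ]
shift tool mm [  23.  -197.9  409.2] turn deg [-14.44  -0.03   0.07]
shift tool mm [  23.  -197.9  409.2] turn deg [1.6556e+02 1.1000e-01 4.0000e-02]
scene0 yellow [ 530. -462.] [32. 43.] 80 0.16094316026061567
scene0 yellow [ 621. -373.] [31. 44.] 47 0.16090167598722105
scene0 green [ 452. -414.] [32. 42.] 79 0.16051413702682388
block unit x [-0.054 -0.028 -0.021] y [0.082 0.105 0.126] 0.15306816033836557
rod line fit (x vs y) [0.00332523 0.00183716] mean x 0.0019611259565827303 [0.15343906 0.1567071 ]
side0 yellow [ 619. -373.] [31. 44.] 50 0.15965739689248942
side0 yellow [ 529. -462.] [31. 43.] 75 0.1594446566755262
side0 green [ 447. -415.] [31. 43.] 82 0.15936216036365802
block unit x [-0.07  -0.033 -0.004] y [0.079 0.102 0.124] 0.15201879521454315
rod line fit (x vs y) [-0.00716727 -0.00200028] mean x -0.002256408442989855 [0.15209341 0.15505126]
```

>>> {"op": "drive_tool", "data": {
  "increments": [
    [0, -0.022, 0.0455, 0, 0, 0, 0.2],
    [0, -0.022, 0.0455, 0, 0, 0, 0.2],
    [0, -0.022, 0.0455, 0, 0, 0, 0.2],
    [0, -0.022, 0.0455, 0, 0, 0, 0.2],
    [0, -0.022, 0.0455, 0, 0, 0, 0.2],
    [0, -0.022, 0.0455, 0, 0, 0, 0.2],
    [0, -0.022, 0.0455, 0, 0, 0, 0.2],
    [0, -0.022, 0.0455, 0, 0, 0, 0.2],
    [0, -0.022, 0.0455, -7.2, 0, 0, 0.2],
    [0, 0, 0, -7.2, 0, 0, 0.2]
  ]
}}

```text
time_s: 1.4
eef_pos: [0.5375, 0.1476, 0.2419]
eef_rot: [0.703, 0.077, 0.703, -0.077]
wrist_force: [0.1, -0.2, -0.2]
opening: 0.603
```

```bash
cat >> h.py <<'E'
def wpix(c,Pw,p,r):
    T=c['hand_eye']; t=r.inv().apply(Pw-p); k=T[:3,:3].T@(t-T[:3,3]); th=np.arctan2(np.hypot(k[0],k[1]),k[2]); n=np.hypot(k[0],k[1])
    return c['cx']+c['fx']*th*k[0]/n, c['cy']+c['fy']*th*k[1]/n
def wray(c,u,v,p,r):
    x=(u-c['cx'])/c['fx'];y=(v-c['cy'])/c['fy'];th=np.hypot(x,y); k=np.array([np.sin(th)*x/th,np.sin(th)*y/th,np.cos(th)])
    T=c['hand_eye']; return p+r.apply(T[:3,3]), r.apply(T[:3,:3]@k)
def onplane(o,d,z): return o+d*(z-o[2])/d[2]
E
python3 - <<'E'
from h import *
p,r,o=pose(); print(p,o['q'],o['opening'])
c=snap('wrist','w1.png')
K=ROD+.0698*UY-.062*UX
print('pred knob px',wpix(c,K,p,r),'mouth',wpix(c,MOUTH,p,r))
hsv=cv2.cvtColor(c['img'],cv2.COLOR_RGB2HSV);m=((hsv[...,0]<6)|(hsv[...,0]>174))&(hsv[...,1]>180)&(hsv[...,2]>80)
n,l,s,ce=cv2.connectedComponentsWithStats(m.astype(np.uint8))
for i in range(1,n):
    if s[i,4]>50: print(s[i],ce[i]); 
i=1+np.argmax(s[1:,4]); print('knob ray @z.15',onplane(*wray(c,*ce[i],p,r),.150),'K',K)
rel(K-UZ*.008+UZ*.05,frame(-UZ,UY))
E
```

```text
[0.53751769 0.1476441  0.24186203] [ 5.55412417e-02  1.42364063e-01  1.65192341e+00 -7.41436626e-04
  1.34744442e+00 -1.29627021e+00] 0.6032898479324913
pred knob px (np.float64(280.33091340889257), np.float64(211.77756370441875)) mouth (np.float64(199.88297766571552), np.float64(283.4971174484863))Traceback (most recent call last):
  File "<stdin>", line 10, in <module>
    return _wrapfunc(a, 'argmax', axis=axis, out=out, **kwds)
    return bound(*args, **kwds)
ValueError: attempt to get argmax of an empty sequence
```

View pics/w1.png

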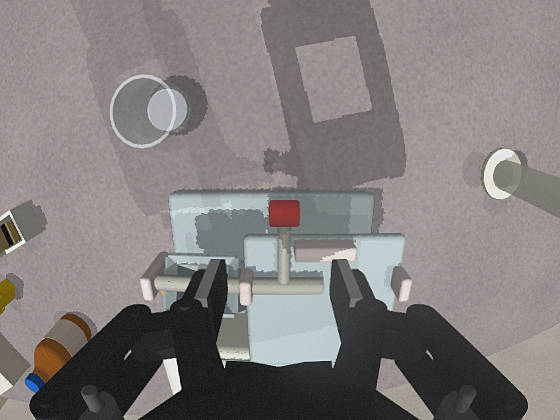

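Run:
```python
from h import *
c=load('w1');p,r,o=pose()
hsv=cv2.cvtColor(c['img'],cv2.COLOR_RGB2HSV);m=((hsv[...,0]<6)|(hsv[...,0]>174))&(hsv[...,1]>150)&(hsv[...,2]>60)
n,l,s,ce=cv2.connectedComponentsWithStats(m.astype(np.uint8)); i=1+np.argmax(s[1:,4]); print(s[i],ce[i])
K=ROD+.0698*UY-.062*UX
q=onplane(*wray(c,*ce[i],p,r),.151);print(q,'in unit',(q-ROD)@UX,(q-ROD)@UY)
s=4;x0,y0=120,240;cv2.imwrite('pics/w1c.png',cv2.resize(cv2.cvtColor(c['img'],cv2.COLOR_RGB2BGR)[y0:y0+130,x0:x0+200],(800,520),interpolation=cv2.INTER_CUBIC))
```

```text
[270 201  29  25 521] [284.57005758 212.57389635]
[0.53400794 0.15514408 0.151     ] in unit -0.06418162597450337 0.07392193090505438
```

View pics/w1c.png

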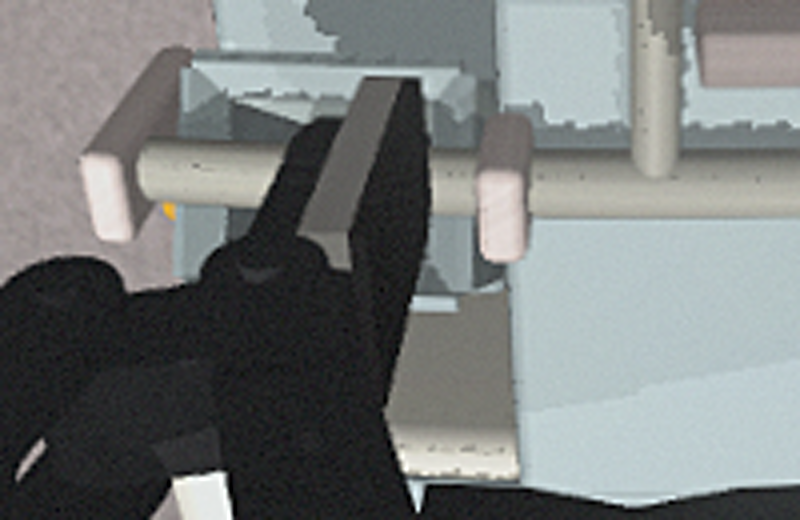

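Run:
```python
from h import *
K=ROD+.073*UY-.0625*UX
rel(K-UZ*.006,frame(-UZ,UY))
```

```text
shift tool mm [101.1   4.6  -2. ] turn deg [ 0.29 -0.04  0.02]
```

>>> {"op": "drive_tool", "data": {
  "increments": [
    [0.04, 0.0046, -0.002, 0.3, 0, 0, 0.1],
    [0.03, 0, 0, 0, 0, 0, 0.1],
    [0.02, 0, 0, 0, 0, 0, 0.1],
    [0.011, 0, 0, 0, 0, 0, 0.1],
    [0, 0, 0, 0, 0, 0, 0.1]
  ]
}}

```text
time_s: 2.08
eef_pos: [0.5342, 0.1559, 0.1407]
eef_rot: [0.702, 0.079, 0.703, -0.079]
wrist_force: [0.9, -0.6, 0.2]
opening: 0.549
```

Run:
```python
from h import *
snap('wrist','w2.png')
```

```text
(no output)
```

View pics/w2.png

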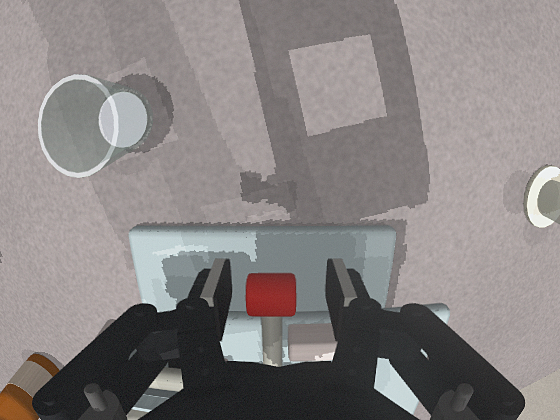

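The knob sits between the jaws at (271,294), about 3 mm to the left of their centre. I'll shift the tool and close.

>>> {"op": "drive_tool", "data": {
  "increments": [
    [0, -0.003, 0, 0, 0, 0, 0.1],
    [0, 0, 0, 0, 0, 0, -1],
    [0, 0, 0, 0, 0, 0, -1],
    [0, 0, 0, 0, 0, 0, -1],
    [0, 0, 0, 0, 0, 0, -1]
  ]
}}

```text
time_s: 2.75
eef_pos: [0.5346, 0.1527, 0.1421]
eef_rot: [0.703, 0.079, 0.702, -0.079]
wrist_force: [-2.1, -0.2, 5.9]
opening: 0.244
```

Run:
```python
from h import *
snap('wrist','w3.png'); p,r,o=pose(); print(p,(p-ROD)@UX,(p-ROD)@UY,o['opening'],o['wrist_force'])
```

```text
[0.53460498 0.15268879 0.14206916] -0.06306814284357672 0.07165365589363634 0.24175037473387095 [-2.00941412 -1.54134552  6.60123152]
```

View pics/w3.png

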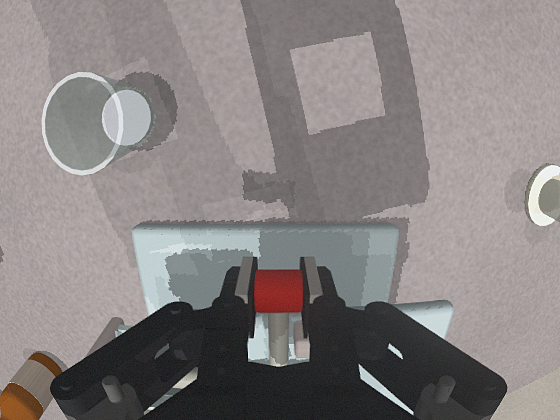

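Good grip: the red knob is held between the pads at (279,291). Next I'll lift it along its arc.

>>> {"op": "drive_tool", "data": {
  "increments": [
    [-0.0093, 0, 0.0007, 0, 0, 0, -1],
    [-0.009, 0, 0.0021, 0, 0, 0, -1],
    [-0.0087, 0, 0.0034, 0, 0, 0, -1],
    [-0.008, 0, 0.0046, 0, 0, 0, -1],
    [-0.0073, 0, 0.0058, 0, 0, 0, -1],
    [-0.0063, 0, 0.0069, 0, 0, 0, -1],
    [-0.0052, 0, 0.0076, 0, 0, 0, -1],
    [0, 0, 0, 0, 0, 0, -1]
  ]
}}

```text
time_s: 3.8
eef_pos: [0.5648, 0.1458, 0.1958]
eef_rot: [0.703, 0.079, 0.703, -0.079]
wrist_force: [-4.4, 0.2, -3.3]
opening: 0.245
```

Run:
```python
from h import *
snap('scene','s4.png');c=snap('wrist','w4.png'); p,r,o=pose(); print(p,(p-ROD)@UX,(p-ROD)@UY,o['opening'],o['wrist_force'])
d=load('s4');cv2.imwrite('pics/s4c.png',cv2.resize(cv2.cvtColor(d['img'],cv2.COLOR_RGB2BGR)[100:220,240:400],(800,600),interpolation=cv2.INTER_CUBIC))
```

```text
[0.5646817  0.14577307 0.19567349] -0.03220761910768763 0.0714003865780565 0.2390543112335489 [-4.73973801 -0.05045863 -1.27165314]
```

View pics/s4c.png

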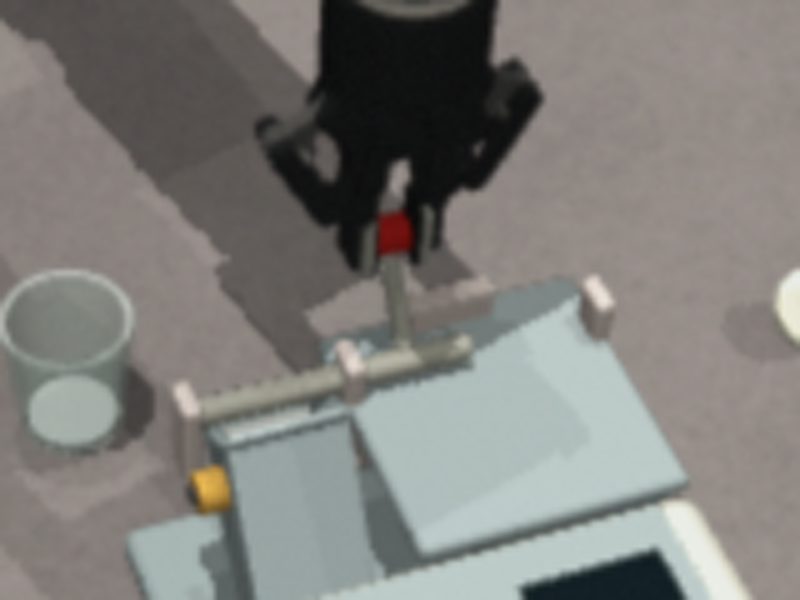

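The crop shows the knob at about (319,147) in scene pixels, lifted with the handle standing up. Next I'll draw the bolt.

>>> {"op": "drive_tool", "data": {
  "increments": [
    [0, 0.008, 0, 0, 0, 0, -1],
    [0, 0.01, 0, 0, 0, 0, -1],
    [0, 0.01, 0, 0, 0, 0, -1],
    [0, 0.01, 0, 0, 0, 0, -1],
    [0, 0.01, 0, 0, 0, 0, -1],
    [0, 0.01, 0, 0, 0, 0, -1],
    [0, 0.008, 0, 0, 0, 0, -1],
    [0, 0.003, 0, 0, 0, 0, -1],
    [0, 0, 0, 0, 0, 0, -1]
  ]
}}

```text
time_s: 5.03
eef_pos: [0.5794, 0.2115, 0.1956]
eef_rot: [0.702, 0.078, 0.703, -0.08]
wrist_force: [-8.2, -7.0, 0.5]
opening: 0.241
```

>>> {"op": "drive_tool", "data": {
  "increments": [
    [0, 0.002, 0, 0, 0, 0, -1],
    [0, 0.001, 0, 0, 0, 0, -1],
    [0, 0, 0, 0, 0, 0, -1]
  ]
}}

```text
time_s: 5.4
eef_pos: [0.5795, 0.212, 0.1956]
eef_rot: [0.702, 0.077, 0.704, -0.082]
wrist_force: [-12.3, -16.4, 4.3]
opening: 0.239
```

Run:
```python
from h import *
snap('scene','s5.png'); p,r,o=pose(); print(p,(p-ROD)@UX,(p-ROD)@UY,o['opening'],o['wrist_force'])
d=load('s5');cv2.imwrite('pics/s5c.png',cv2.resize(cv2.cvtColor(d['img'],cv2.COLOR_RGB2BGR)[100:220,240:400],(800,600),interpolation=cv2.INTER_CUBIC))
```

```text
[0.57947229 0.21193711 0.19552519] -0.032063371842542626 0.13919730066942146 0.24386332809844444 [-11.85885998 -17.17070675   4.01109465]
```

View pics/s5c.png

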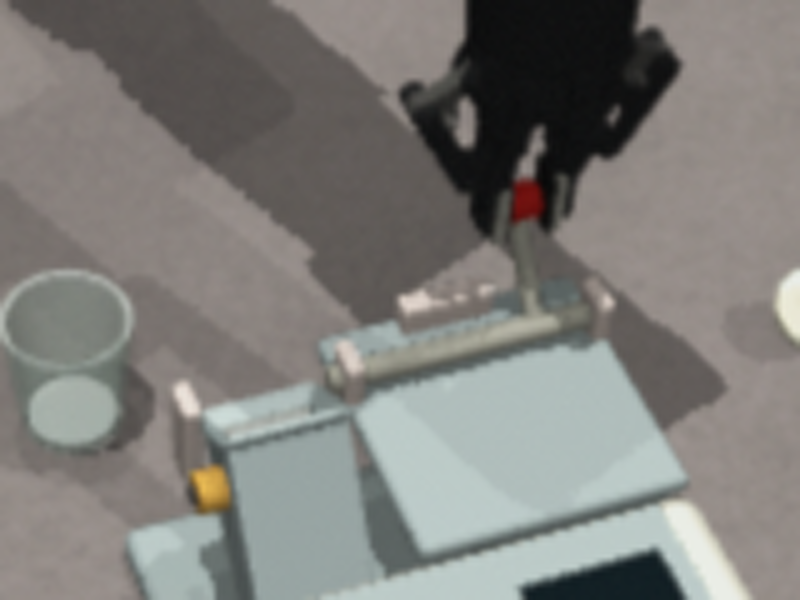

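The bolt is against its stop: it travelled about 68 mm, and the force is rising at no further motion. The crop shows the rod drawn clear of the mouth. I'll ease the handle down a little, release it and back off.

>>> {"op": "drive_tool", "data": {
  "increments": [
    [0.004, -0.003, -0.006, 0, 0, 0, -1],
    [0.005, 0, -0.006, 0, 0, 0, -1],
    [0, 0, 0, 0, 0, 0, 0],
    [0, 0, 0, 0, 0, 0, 0],
    [0, 0, 0, 0, 0, 0, 0.2],
    [-0.03, 0, 0, 0, 0, 0, 0.2],
    [-0.05, 0, 0, 0, 0, 0, 0.5],
    [0, 0, 0, 0, 0, 0, 1]
  ]
}}

```text
time_s: 6.45
eef_pos: [0.5709, 0.2166, 0.2715]
eef_rot: [0.706, 0.08, 0.699, -0.078]
wrist_force: [0.6, 0.9, -0.7]
opening: 0.936
```

Run:
```python
from h import *
snap('scene','s6.png');snap('side','d6.png'); p,r,o=pose(); print(p,o['opening'],o['wrist_force'])
d=load('s6');e=load('d6')
a=cv2.resize(cv2.cvtColor(d['img'],cv2.COLOR_RGB2BGR)[100:220,240:400],(400,300));b=cv2.resize(cv2.cvtColor(e['img'],cv2.COLOR_RGB2BGR)[140:260,180:340],(400,300))
cv2.imwrite('pics/s6c.png',np.hstack([a,b]))
CY=np.array([-.12,.99,0]);rel(np.array([.532,-.359,.27]),frame(-UZ,CY))
print(pts(d)[200:203,150:152])
```

```text
[0.56849442 0.21610684 0.26670443] 0.9981840313557084 [-0.35002524  0.3614798  -0.57172157]
shift tool mm [  -3.6 -568.9   91.8] turn deg [-19.71   0.1   -0.03]
[[[ 3.34597611e-01 -2.30556743e-01 -2.36087762e-04]
  [ 3.36378944e-01 -2.28294662e-01  1.85966396e-04]]

 [[ 3.40416071e-01 -2.32157635e-01  2.74937345e-03]
  [ 3.38959230e-01 -2.29511335e-01 -5.83228023e-04]]

 [[ 3.42961244e-01 -2.33363385e-01  1.95701129e-03]
  [ 3.41688428e-01 -2.30744455e-01 -1.17208982e-03]]]
```

View pics/s6c.png

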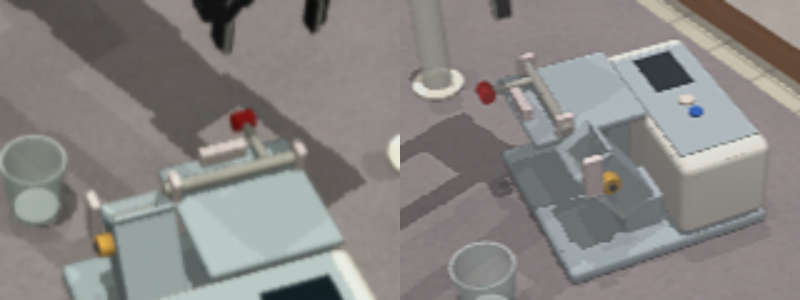

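The bolt is drawn and the handle has fallen outside the block, with the mouth open. Next is the move to the rack.

>>> {"op": "drive_tool", "data": {
  "increments": [
    [0, -0.03, 0.005, 0, 0, 0, 1],
    [0, -0.057, 0.009, 0, 0, 0, 1],
    [0, -0.06, 0.0098, 0, 0, 0, 1],
    [0, -0.06, 0.0098, 0, 0, 0, 1],
    [0, -0.06, 0.0098, 0, 0, 0, 1],
    [0, -0.06, 0.0098, 0, 0, 0, 1],
    [0, -0.06, 0.0098, 0, 0, 0, 1],
    [0, -0.06, 0.0098, 0, 0, 0, 1],
    [0, -0.06, 0.0098, 0, 0, 0, 1],
    [0, -0.06, 0.0088, 0, 0, 0, 1]
  ]
}}

```text
time_s: 7.8
eef_pos: [0.5306, -0.3587, 0.2641]
eef_rot: [0.702, 0.08, 0.703, -0.078]
wrist_force: [1.1, 0.8, 1.0]
opening: 0.994
```

>>> {"op": "drive_tool", "data": {
  "increments": [
    [0, 0, 0, -10, 0, 0, 1],
    [0, 0, 0, -9.7, 0, 0, 1],
    [0, 0, 0, 0, 0, 0, 1],
    [0, 0, 0, 0, 0, 0, 1]
  ]
}}

```text
time_s: 8.3
eef_pos: [0.5313, -0.3568, 0.2651]
eef_rot: [0.706, -0.041, 0.706, 0.042]
wrist_force: [-0.6, 0.6, -0.5]
opening: 1.0
```

Run:
```python
from h import *
p,r,o=pose(); c=snap('wrist','w7.png'); print(p,o['q'],np.round(r.as_matrix(),3))
print('pred cap centre',wpix(c,np.array([.532,-.359,.165]),p,r))
hsv=cv2.cvtColor(c['img'],cv2.COLOR_RGB2HSV);m=(abs(hsv[...,0].astype(int)-115)<12)&(hsv[...,1]>150)
n,l,s,ce=cv2.connectedComponentsWithStats(m.astype(np.uint8))
for i in range(1,n):
    if s[i,4]>80:print(s[i],ce[i],hsv[l==i].mean(0))
```

```text
[ 0.53128881 -0.35681994  0.26507653] [-7.76534990e-01  3.07227198e-01  1.40688130e+00 -8.59539422e-06
  1.42903281e+00 -2.46459908e+00] [[-0.001 -0.117  0.993]
 [ 0.001  0.993  0.117]
 [-1.     0.001 -0.001]]
pred cap centre (np.float64(274.22564760576387), np.float64(213.66543796681114))
[248 202  55  31 822] [278.66545012 223.67639903] [110.06690998 158.55717762 149.45620438]
[344 360  17  15  92] [352.05434783 368.11956522] [109.4673913  179.48913043 155.52173913]
```

View pics/w7.png

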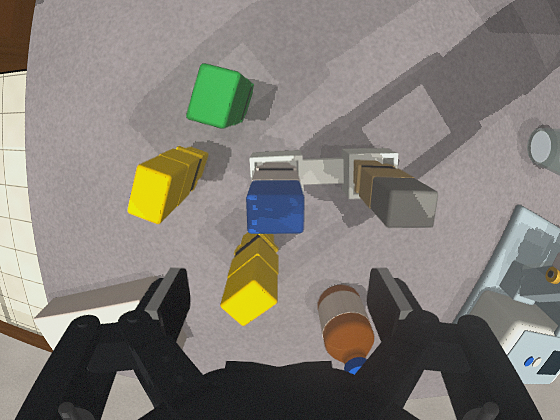

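Run:
```python
from h import *
c=load('w7');p,r,o=pose()
g=cv2.cvtColor(c['img'],cv2.COLOR_RGB2BGR)[165:245,230:320];cv2.imwrite('pics/w7c.png',cv2.resize(g,(675,600),interpolation=cv2.INTER_CUBIC))
```

View pics/w7c.png

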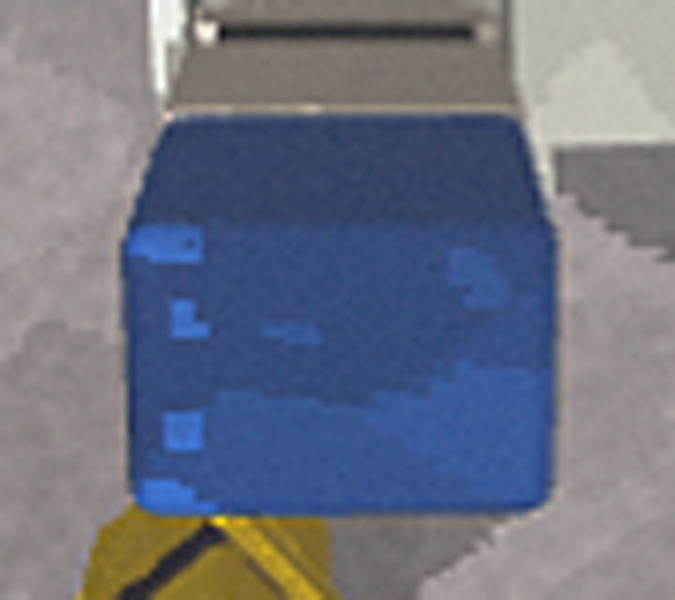

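The blue cap's top face is centred at (275.5,214), square to the jaws, and within 1 mm of my prediction. The yellow look-alike is at (250,305) and the spent cartridge at (408,208). I'll descend and grip.

>>> {"op": "drive_tool", "data": {
  "increments": [
    [0.05, -0.0012, 0.0012, 0, 0, 0, 1],
    [0.04, 0, 0, 0, 0, 0, 1],
    [0.025, 0, 0, 0, 0, 0, 1],
    [0.015, 0, 0, 0, 0, 0, 1],
    [0, 0, 0, 0, 0, 0, 0.5],
    [0, 0, 0, 0, 0, 0, -1],
    [0, 0, 0, 0, 0, 0, -1],
    [0, 0, 0, 0, 0, 0, -1],
    [0, 0, 0, 0, 0, 0, -1]
  ]
}}

```text
time_s: 9.48
eef_pos: [0.5337, -0.3591, 0.138]
eef_rot: [0.707, -0.043, 0.705, 0.042]
wrist_force: [-0.1, -0.1, 6.3]
opening: 0.505
```

Run:
```python
from h import *
p,r,o=pose(); c=snap('wrist','w8.png'); print(p,o['opening'],o['wrist_force'])
snap('side','d8.png')
```

```text
[ 0.53368188 -0.3591352   0.13796331] 0.5045731757974516 [-0.05732126 -0.1394533   6.30712716]
```

View pics/w8.png

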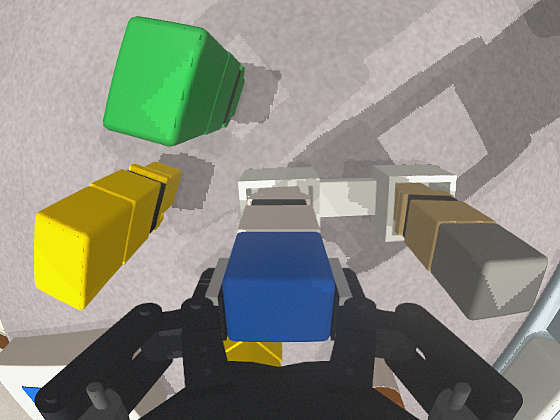

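The blue cap is gripped at (278,290) with an opening of 43 mm. Now I'll lift straight up.

>>> {"op": "drive_tool", "data": {
  "increments": [
    [-0.01, 0, 0, 0, 0, 0, -1],
    [-0.025, 0, 0, 0, 0, 0, -1],
    [-0.04, 0, 0, 0, 0, 0, -1],
    [-0.045, 0, 0, 0, 0, 0, -1],
    [-0.045, 0, 0, 0, 0, 0, -1],
    [-0.035, 0, 0, 0, 0, 0, -1],
    [0, 0, 0, 0, 0, 0, -1]
  ]
}}

```text
time_s: 10.45
eef_pos: [0.5336, -0.3591, 0.3396]
eef_rot: [0.707, -0.044, 0.704, 0.041]
wrist_force: [0.1, -1.3, -3.4]
opening: 0.511
```

Run:
```python
from h import *
p,r,o=pose(); c=snap('side','d9.png'); print(p,o['opening'],o['wrist_force'],o['q'])
T=MOUTH+.183*BZ; RT=frame(-BZ,UY); print('pre',T)
rel(np.array([T[0],T[1],.338]),RT)
print(np.round(r.as_matrix(),3))
```

```text
[ 0.53362711 -0.35913981  0.33958784] 0.5106551956542048 [ 0.13965955 -1.29628525 -3.37948793] [-7.76547140e-01  2.68957834e-01  1.30740759e+00 -3.60314592e-05
  1.55908406e+00 -2.46753069e+00]
pre [0.49027201 0.08911275 0.28806219]
shift tool mm [ -2.  449.4  11.4] turn deg [ 18.83 -32.85  -5.56]
[[ 0.004 -0.12   0.993]
 [-0.004  0.993  0.12 ]
 [-1.    -0.005  0.004]]
```

View pics/d9.png

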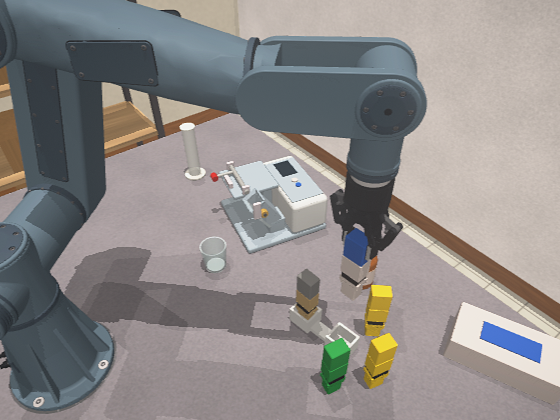

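>>> {"op": "drive_tool", "data": {
  "increments": [
    [0, 0.03, 0, 0, 0, 0, -1],
    [0, 0.05, 0, 0, 0, 0, -1],
    [0, 0.055, 0.001, 0, 0, 0, -1],
    [0, 0.055, 0.002, 0, 0, 0, -1],
    [0, 0.055, 0.002, 0, 0, 0, -1],
    [0, 0.055, 0.002, 0, 0, 0, -1],
    [0, 0.055, 0.002, 0, 0, 0, -1],
    [0, 0.05, 0.002, 0, 0, 0, -1],
    [0, 0.044, 0, 0, 0, 0, -1],
    [0, 0, 0, 9.8, 0, 0, -1]
  ]
}}

```text
time_s: 11.75
eef_pos: [0.4878, 0.0918, 0.333]
eef_rot: [0.705, 0.018, 0.709, -0.017]
wrist_force: [-0.2, -0.7, -3.4]
opening: 0.507
```

>>> {"op": "drive_tool", "data": {
  "increments": [
    [0, 0, 0, 9.8, 0, 0, -1],
    [0, 0, 0, 0, -8, 0, -1],
    [0, 0, 0, 0, -9, 0, -1],
    [0, 0, 0, 0, -9, 0, -1],
    [0, 0, 0, 0, -7, 0, -1],
    [0, 0, 0, 0, 0, 0, -1],
    [0, 0, 0, 0, 0, 0, -1]
  ]
}}

```text
time_s: 12.62
eef_pos: [0.4896, 0.0887, 0.335]
eef_rot: [0.873, 0.053, 0.476, -0.097]
wrist_force: [-0.0, 0.3, -1.9]
opening: 0.508
```

Run:
```python
from h import *
p,r,o=pose(); print(p,o['opening'],o['wrist_force'],o['q'])
c=snap('wrist','w10.png');snap('scene','s10.png');snap('side','d10.png')
T=MOUTH+.183*BZ; RT=frame(-BZ,UY); rel(T,RT)
print('mouth px',wpix(c,MOUTH,p,r))
```

```text
[0.48963919 0.0886633  0.33503709] 0.5084585026355412 [-0.0193318   0.27985348 -1.92330738] [ 0.02341866 -0.41746024  2.05589475 -0.16280543  0.95109707 -1.26827166]
shift tool mm [ 40.1   0.6 -26.5] turn deg [-0.23 -0.31  0.16]
mouth px (np.float64(278.3485268584778), np.float64(157.0287749737475))
```

View pics/w10.png

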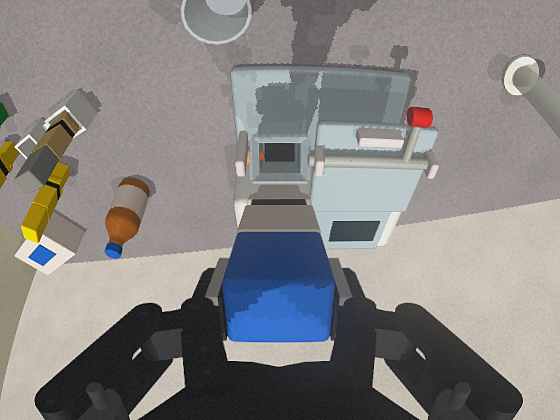

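View pics/s10.png

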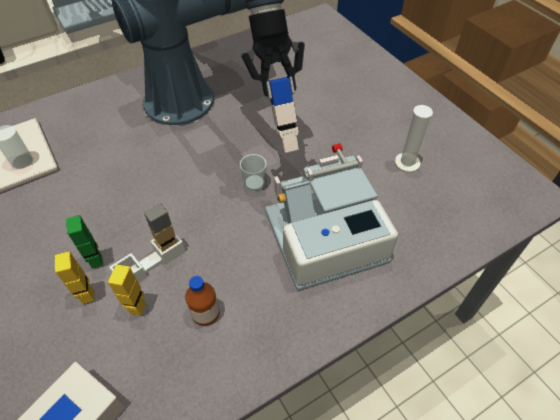

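View pics/d10.png

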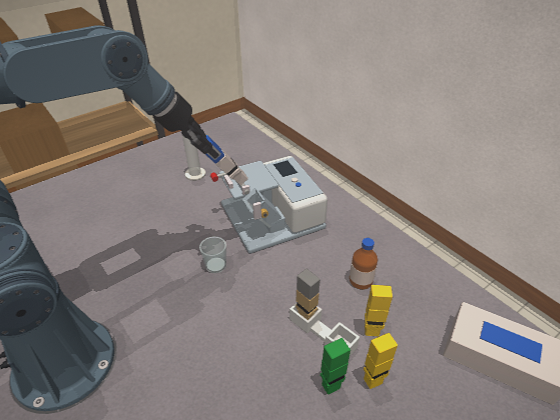

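Run:
```python
from h import *
c=load('w10');g=cv2.cvtColor(c['img'],cv2.COLOR_RGB2BGR)[120:240,200:360];cv2.imwrite('pics/w10c.png',cv2.resize(g,(800,600),interpolation=cv2.INTER_CUBIC))
```

```text
(no output)
```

View pics/w10c.png

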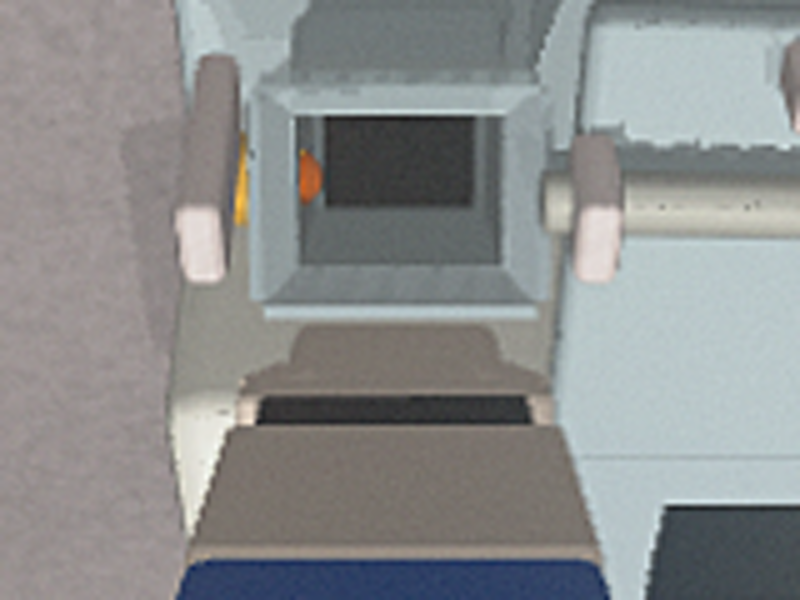

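The wrist view shows the open mouth centred at (280,158), the ball on its left and the nose edge at about (279.5,185). It lines up within 2 mm of the model, so I'll move nearer.

>>> {"op": "drive_tool", "data": {
  "increments": [
    [0, 0.001, -0.013, -0.2, -0.3, 0, -1],
    [0.015, 0, -0.0135, 0, 0, 0.2, -1],
    [0.025, 0, 0, 0, 0, 0, -1],
    [0.02, 0, 0, 0, 0, 0, -1],
    [0, 0, 0, 0, 0, 0, -1],
    [0, 0, 0, 0, 0, 0, -1]
  ]
}}

```text
time_s: 13.52
eef_pos: [0.5004, 0.0876, 0.2718]
eef_rot: [0.875, 0.052, 0.472, -0.095]
wrist_force: [-0.1, -0.7, -3.2]
opening: 0.508
```

```bash
cat > look.py <<'E'
from h import *
import sys
n=sys.argv[1]
p,r,o=pose(); print(np.round(p,4),o['opening'],np.round(r.inv().apply(o['wrist_force']),1))
c=snap('wrist',n+'.png')
RT=frame(-BZ,UY); rel(MOUTH+.133*BZ,RT)
print('mouth px',np.round(wpix(c,MOUTH,p,r),1),[np.round(wpix(c,MOUTH+a*BX*.01725+b*UY*.023,p,r),1) for a in(-1,1) for b in(-1,1)])
nose=p+.133*r.as_matrix()[:,0]; print('nose px',np.round(wpix(c,nose,p,r),1),[np.round(wpix(c,nose+r.apply([0,b*.017,a*.014]),p,r),1) for a in(-1,1) for b in(-1,1)])
g=cv2.cvtColor(c['img'],cv2.COLOR_RGB2BGR)[120:240,200:360];cv2.imwrite('pics/'+n+'c.png',cv2.resize(g,(800,600),interpolation=cv2.INTER_CUBIC))
E
python3 look.py w11
```

```text
[0.5004 0.0876 0.2718] 0.5084745284005928 [ 2.7 -0.7 -1.7]
shift tool mm [31.1 -0.8 -0.2] turn deg [ 0.    0.12 -0.09]
mouth px [276.3 191.6] [array([251.5, 173.7]), array([301. , 173.7]), array([252.3, 209.1]), array([300.4, 209. ])]
nose px [277.2 200.8] [array([256.9, 184.8]), array([297.5, 184.8]), array([257.5, 216.4]), array([296.9, 216.3])]
```

View pics/w11c.png

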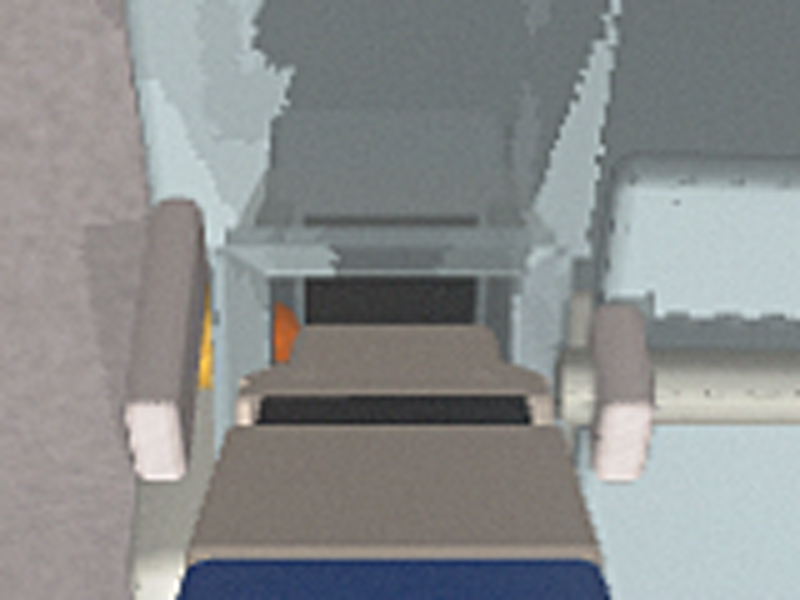

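The nose edge centre is at (279.5,185) and the mouth's inner front edge at (278.3,175). That calls for a shift of about -1.0 mm in y and +0.8 mm in z.

>>> {"op": "drive_tool", "data": {
  "increments": [
    [0.006, -0.001, 0.0008, 0, 0, 0, -1],
    [0.01, 0, 0, 0, 0.1, -0.1, -1],
    [0.005, 0, 0, 0, 0, 0, -1],
    [0, 0, 0, 0, 0, 0, -1],
    [0, 0, 0, 0, 0, 0, -1]
  ]
}}

```text
time_s: 14.2
eef_pos: [0.5123, 0.0838, 0.2543]
eef_rot: [0.874, 0.052, 0.473, -0.096]
wrist_force: [-0.1, -0.4, -3.0]
opening: 0.505
```

```bash
python3 look.py w12
python3 - <<'E'
from h import *
snap('scene','s12.png');snap('side','d12.png')
a=cv2.cvtColor(load('s12')['img'],cv2.COLOR_RGB2BGR)[110:230,240:360];b=cv2.cvtColor(load('d12')['img'],cv2.COLOR_RGB2BGR)[130:230,190:290]
cv2.imwrite('pics/sd12.png',np.hstack([cv2.resize(a,(400,400),interpolation=2),cv2.resize(b,(400,400),interpolation=2)]))
E
```

```text
[0.5123 0.0838 0.2543] 0.5053075794774109 [ 2.5 -0.4 -1.7]
shift tool mm [ 9.4  0.4 -0.6] turn deg [-0.   -0.02  0.03]
mouth px [277.8 197.4] [array([251.1, 178.2]), array([304.4, 178.2]), array([252.1, 216. ]), array([303.5, 215.9])]
nose px [277.2 200.8] [array([256.9, 184.8]), array([297.5, 184.8]), array([257.5, 216.4]), array([296.9, 216.3])]
```

View pics/w12c.png

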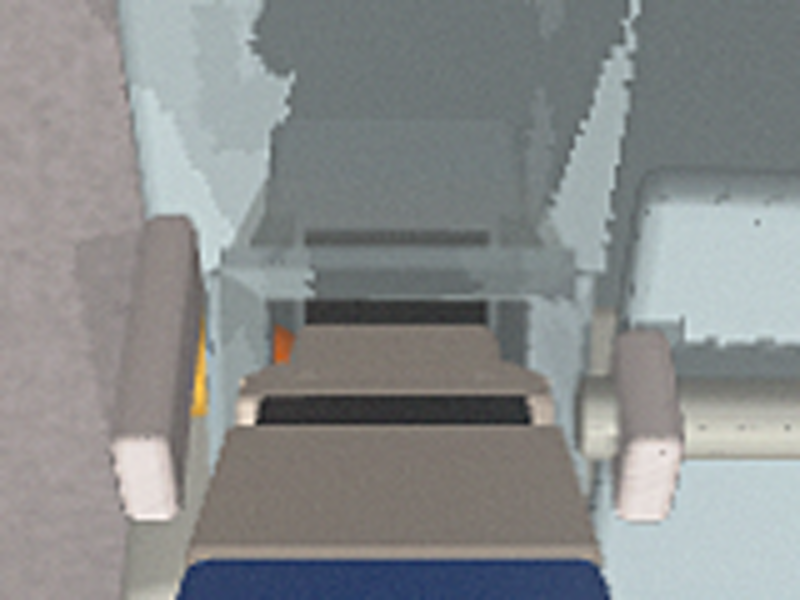

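View pics/sd12.png

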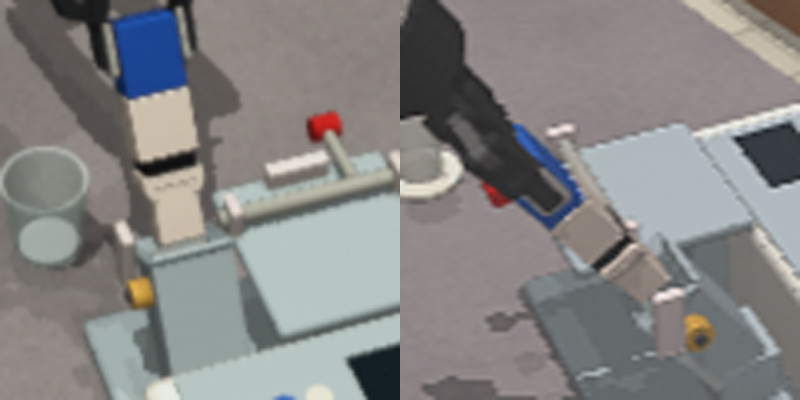

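Aligned: mouth centre 279.7 and nose 279.5 across, with about 0.4 mm left in z. I'll start the insertion.

>>> {"op": "drive_tool", "data": {
  "increments": [
    [0.008, 0.0002, 0.0003, 0, 0, 0, -1],
    [0.01, 0, 0, 0, 0, 0, -1],
    [0.01, 0, 0, 0, 0, 0, -1],
    [0.008, 0, 0, 0, 0, 0, -1],
    [0, 0, 0, 0, 0, 0, -1]
  ]
}}

```text
time_s: 14.98
eef_pos: [0.5316, 0.0795, 0.2232]
eef_rot: [0.874, 0.052, 0.474, -0.096]
wrist_force: [-0.7, 0.6, -3.1]
opening: 0.506
```

```bash
python3 look.py w13
```

```text
[0.5316 0.0795 0.2232] 0.5061770641882738 [ 2.2  0.4 -2.4]
shift tool mm [-27.1   0.3  -0.4] turn deg [ 0.   -0.1   0.05]
mouth px [277.8 211.4] [array([247.3, 189.7]), array([308.2, 189.7]), array([248.7, 232.2]), array([307. , 232.1])]
nose px [277.2 200.8] [array([256.9, 184.8]), array([297.5, 184.8]), array([257.5, 216.4]), array([296.9, 216.3])]
```

View pics/w13c.png

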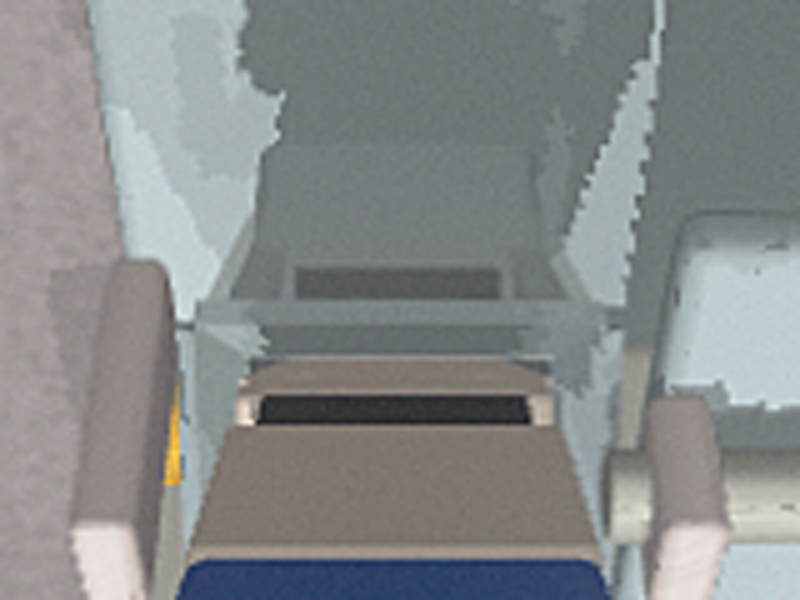

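>>> {"op": "drive_tool", "data": {
  "increments": [
    [0.006, 0.0004, 0, 0, 0, 0, -1],
    [0.006, 0, 0, 0, 0, 0, -1],
    [0.004, 0, 0, 0, 0, 0, -1],
    [0, 0, 0, 0, 0, 0, -1]
  ]
}}

```text
time_s: 15.52
eef_pos: [0.5407, 0.0781, 0.2108]
eef_rot: [0.874, 0.052, 0.473, -0.096]
wrist_force: [0.6, 0.3, -3.7]
opening: 0.506
```

```bash
python3 look.py w14
```

```text
[0.5407 0.0781 0.2108] 0.5063256938437638 [ 3.4  0.5 -1.6]
shift tool mm [-42.7  -0.2  -0.8] turn deg [-0.   -0.04  0.03]
mouth px [276.9 216.7] [array([244.4, 193.7]), array([309.3, 193.7]), array([246. , 238.6]), array([307.9, 238.5])]
nose px [277.2 200.8] [array([256.9, 184.8]), array([297.5, 184.8]), array([257.5, 216.4]), array([296.9, 216.3])]
```

View pics/w14c.png

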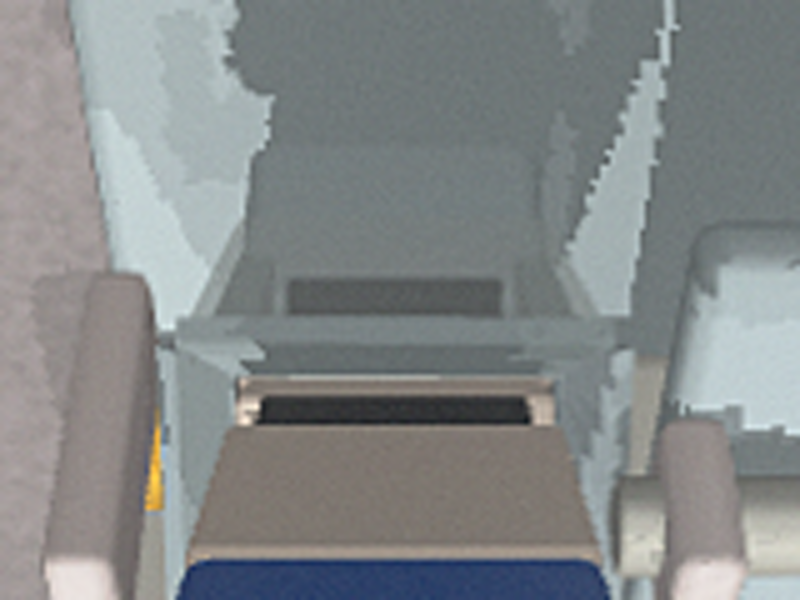

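>>> {"op": "drive_tool", "data": {
  "increments": [
    [0.005, 0, 0.0003, 0, 0, 0, -1],
    [0.004, 0, 0, 0, 0, 0, -1],
    [0, 0, 0, 0, 0, 0, -1]
  ]
}}

```text
time_s: 15.95
eef_pos: [0.5456, 0.077, 0.2033]
eef_rot: [0.874, 0.052, 0.473, -0.096]
wrist_force: [-0.0, -0.5, -2.7]
opening: 0.51
```

```bash
python3 look.py w15
```

```text
[0.5456 0.077  0.2033] 0.5098542791847268 [ 2.3 -0.4 -1.4]
shift tool mm [-51.8  -0.2  -0.9] turn deg [ 0.   -0.06  0.04]
mouth px [276.9 220.9] [array([243.2, 197.1]), array([310.6, 197.1]), array([245. , 243.5]), array([309.1, 243.4])]
nose px [277.2 200.8] [array([256.9, 184.8]), array([297.5, 184.8]), array([257.5, 216.4]), array([296.9, 216.3])]
```

Sliding freely. Next I'll push past the ball in small steps.

>>> {"op": "drive_tool", "data": {
  "increments": [
    [0.003, 0, 0, 0, 0, 0, -1],
    [0.003, 0, 0, 0, 0, 0, -1],
    [0.003, 0, 0, 0, 0, 0, -1],
    [0, 0, 0, 0, 0, 0, -1]
  ]
}}

```text
time_s: 16.5
eef_pos: [0.5507, 0.0766, 0.1962]
eef_rot: [0.875, 0.052, 0.472, -0.095]
wrist_force: [1.2, 4.1, -3.0]
opening: 0.506
```

>>> {"op": "drive_tool", "data": {
  "increments": [
    [0.003, 0, 0, 0, 0, 0, -1],
    [0.003, 0, 0, 0, 0, 0, -1],
    [0, 0, 0, 0, 0, 0, -1]
  ]
}}

```text
time_s: 16.88
eef_pos: [0.5543, 0.0758, 0.192]
eef_rot: [0.875, 0.052, 0.472, -0.095]
wrist_force: [-0.4, 5.4, 1.0]
opening: 0.509
```

```bash
python3 look.py w16
```

```text
[0.5543 0.0758 0.192 ] 0.50923308074324 [-1.7  5.2 -0.8]
shift tool mm [-66.2  -0.8  -1.9] turn deg [-0.02  0.08 -0.05]
mouth px [275.6 226.5] [array([239.5, 201.3]), array([311.5, 201.2]), array([241.7, 250.3]), array([309.7, 250.2])]
nose px [277.2 200.8] [array([256.9, 184.8]), array([297.5, 184.8]), array([257.5, 216.4]), array([296.9, 216.3])]
```

>>> {"op": "drive_tool", "data": {
  "increments": [
    [0.003, 0, 0, 0, 0, 0, -1],
    [0.003, 0, 0, 0, 0, 0, -1],
    [0, 0, 0, 0, 0, 0, -1]
  ]
}}

```text
time_s: 17.3
eef_pos: [0.5576, 0.0751, 0.1868]
eef_rot: [0.875, 0.052, 0.472, -0.095]
wrist_force: [2.1, 6.2, -1.9]
opening: 0.506
```

>>> {"op": "drive_tool", "data": {
  "increments": [
    [0.002, 0, 0, 0, 0, 0, -1],
    [0.002, 0, 0, 0, 0, 0, -1],
    [0, 0, 0, 0, 0, 0, -1]
  ]
}}

```text
time_s: 17.68
eef_pos: [0.5596, 0.0746, 0.1831]
eef_rot: [0.875, 0.052, 0.472, -0.095]
wrist_force: [6.3, 5.3, -5.4]
opening: 0.506
```

```bash
python3 look.py w17
```

```text
[0.5596 0.0746 0.1831] 0.5057158337086203 [7.3 6.5 1.2]
shift tool mm [-76.7  -0.7  -1.7] turn deg [-0.02  0.07 -0.05]
mouth px [275.6 233. ] [array([237.8, 206.7]), array([313.3, 206.6]), array([240.2, 257.5]), array([311.3, 257.4])]
nose px [277.2 200.8] [array([256.9, 184.8]), array([297.5, 184.8]), array([257.5, 216.4]), array([296.9, 216.3])]
```

View pics/w17.png

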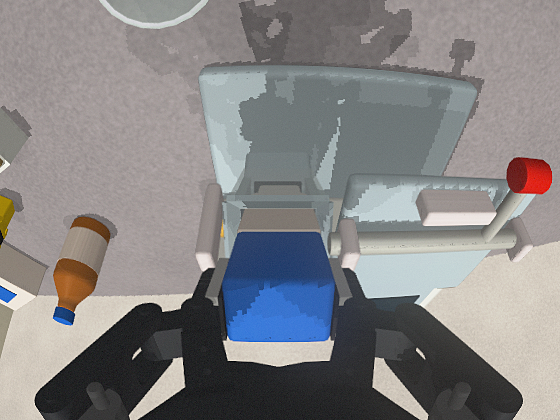

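The axial force has turned to +7 N, which means the ball is drawing the cartridge in at the groove's edge. A few more mm to go.

>>> {"op": "drive_tool", "data": {
  "increments": [
    [0.0015, 0, 0, 0, 0, 0, -1],
    [0.0015, 0, 0, 0, 0, 0, -1],
    [0, 0, 0, 0, 0, 0, -1]
  ]
}}

```text
time_s: 18.1
eef_pos: [0.5612, 0.0741, 0.1806]
eef_rot: [0.875, 0.052, 0.472, -0.095]
wrist_force: [5.1, 5.0, -6.1]
opening: 0.509
```

```bash
python3 look.py w18
```

```text
[0.5612 0.0741 0.1806] 0.5092627299816012 [ 7.2  6.  -0.1]
shift tool mm [-79.6  -0.7  -1.7] turn deg [-0.01  0.07 -0.04]
mouth px [275.7 234.8] [array([237.3, 208.2]), array([313.9, 208.1]), array([239.8, 259.6]), array([311.8, 259.5])]
nose px [277.2 200.8] [array([256.9, 184.8]), array([297.5, 184.8]), array([257.5, 216.4]), array([296.9, 216.3])]
```

>>> {"op": "drive_tool", "data": {
  "increments": [
    [0.001, 0, 0, 0, 0, 0, -1],
    [0.001, 0, 0, 0, 0, 0, -1],
    [0, 0, 0, 0, 0, 0, -1]
  ]
}}

```text
time_s: 18.52
eef_pos: [0.5621, 0.0736, 0.1791]
eef_rot: [0.875, 0.052, 0.472, -0.096]
wrist_force: [-1.2, 4.0, 1.2]
opening: 0.507
```

>>> {"op": "drive_tool", "data": {
  "increments": [
    [0.001, 0, 0, 0, 0, 0, -1],
    [0, 0, 0, 0, 0, 0, -1]
  ]
}}

```text
time_s: 18.77
eef_pos: [0.5625, 0.0734, 0.1782]
eef_rot: [0.875, 0.052, 0.472, -0.096]
wrist_force: [-2.7, 3.3, 4.3]
opening: 0.509
```

```bash
python3 look.py w19
```

```text
[0.5625 0.0734 0.1782] 0.5091247548390754 [-5.5  2.7 -0.5]
shift tool mm [-82.4  -0.3  -1.6] turn deg [-0.    0.03  0.02]
mouth px [276.5 236.8] [array([237.7, 209.9]), array([315.3, 209.8]), array([240.2, 261.8]), array([313.1, 261.8])]
nose px [277.2 200.8] [array([256.9, 184.8]), array([297.5, 184.8]), array([257.5, 216.4]), array([296.9, 216.3])]
```

The axial force went from +7 to -5.5 N at a nose depth of about 82 mm, so the ball is seated in the groove. I'll release.

>>> {"op": "drive_tool", "data": {
  "increments": [
    [0, 0, 0, 0, 0, 0, 0.2],
    [0, 0, 0, 0, 0, 0, 0.4],
    [0, 0, 0, 0, 0, 0, 0.5],
    [-0.01, 0, 0, 0, 0, 0, 0.5],
    [0, 0, 0, 0, 0, 0, 0.5]
  ]
}}

```text
time_s: 19.45
eef_pos: [0.557, 0.0747, 0.1871]
eef_rot: [0.875, 0.052, 0.472, -0.096]
wrist_force: [1.1, 0.4, -0.1]
opening: 0.75
```

```bash
python3 look.py w20
python3 - <<'E'
from h import *
snap('scene','s20.png');snap('side','d20.png')
a=cv2.cvtColor(load('s20')['img'],cv2.COLOR_RGB2BGR)[110:230,240:360];b=cv2.cvtColor(load('d20')['img'],cv2.COLOR_RGB2BGR)[130:230,190:290]
cv2.imwrite('pics/sd20.png',np.hstack([cv2.resize(a,(400,400),interpolation=2),cv2.resize(b,(400,400),interpolation=2)]))
E
```

```text
[0.557  0.0747 0.1871] 0.7495181023641536 [0.6 0.7 0.8]
shift tool mm [-72.1  -0.3  -1.5] turn deg [0.   0.04 0.01]
mouth px [276.5 230.2] [array([239.5, 204.4]), array([313.3, 204.3]), array([241.7, 254.3]), array([311.4, 254.3])]
nose px [277.2 200.8] [array([256.9, 184.8]), array([297.5, 184.8]), array([257.5, 216.4]), array([296.9, 216.3])]
```

View pics/w20.png

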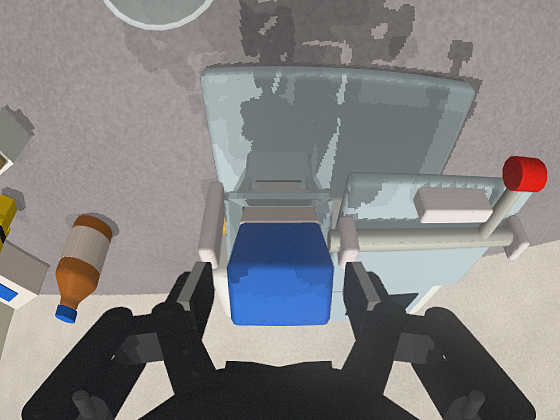

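View pics/sd20.png

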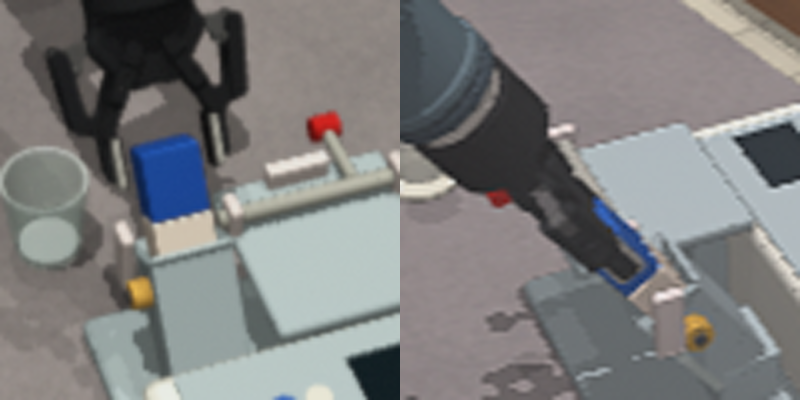

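The cartridge stayed in when released, and the cap moved away from the gripper as I backed off. I'll retreat along the sleeve's axis and check again.

>>> {"op": "drive_tool", "data": {
  "increments": [
    [-0.03, 0, 0, 0, 0, 0, 0.5],
    [-0.05, 0, 0, 0, 0, 0, 0.5],
    [-0.05, 0, 0, 0, 0, 0, 0.5],
    [0, 0, 0, 0, 0, 0, 0.5],
    [0, 0, 0, 0, 0, 0, 0.5],
    [0, 0, 0, 0, 0, 0, 0.5],
    [0, 0, 0, 0, 0, 0, 0.5],
    [0, 0, 0, 0, 0, 0, 0.5]
  ]
}}

```text
time_s: 20.6
eef_pos: [0.4872, 0.0899, 0.2939]
eef_rot: [0.874, 0.052, 0.474, -0.096]
wrist_force: [0.4, -0.7, 0.2]
opening: 0.75
```

Run:
```python
from h import *
p,r,o=pose();print(p,o['wrist_force'])
snap('scene','s21.png');snap('side','d21.png');snap('wrist','w21.png')
a=cv2.cvtColor(load('s21')['img'],cv2.COLOR_RGB2BGR)[110:230,240:360];b=cv2.cvtColor(load('d21')['img'],cv2.COLOR_RGB2BGR)[130:230,190:290]
cv2.imwrite('pics/sd21.png',np.hstack([cv2.resize(a,(400,400),interpolation=2),cv2.resize(b,(400,400),interpolation=2)]))
for nm in('s21','d21'):
    c=load(nm);P=pts(c);hsv=cv2.cvtColor(c['img'],cv2.COLOR_RGB2HSV)
    m=(abs(hsv[...,0].astype(int)-115)<10)&(hsv[...,1]>140)&(np.linalg.norm(P-(MOUTH+.06*BZ),axis=-1)<.06)
    q=P[m]-MOUTH
    if len(q): print(nm,m.sum(),'cap BZ range',np.percentile(q@BZ,[2,98]),'UY',np.percentile(q@UY,[2,98]))
    red=((hsv[...,0]<6)|(hsv[...,0]>174))&(hsv[...,1]>150)&(hsv[...,2]>60)&(np.linalg.norm(P-ROD,axis=-1)<.25)
    q=P[red]-ROD; print('knob unit',np.median(q@UX),np.median(q@UY))
```

```text
[0.48720238 0.08987764 0.29387807] [ 0.4346365  -0.66085052  0.23672797]
s21 457 cap BZ range [0.03162691 0.08061081] UY [-0.0208902   0.02087655]
knob unit -0.05710025513145206 0.13557637236704262
d21 274 cap BZ range [0.03174559 0.08077626] UY [-0.02254392  0.01742716]
knob unit -0.06405072979324669 0.12943529382179503
```

View pics/sd21.png

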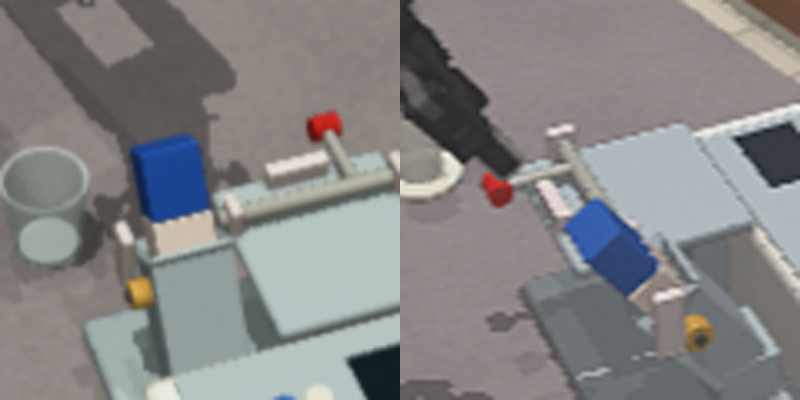

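View pics/s21.png

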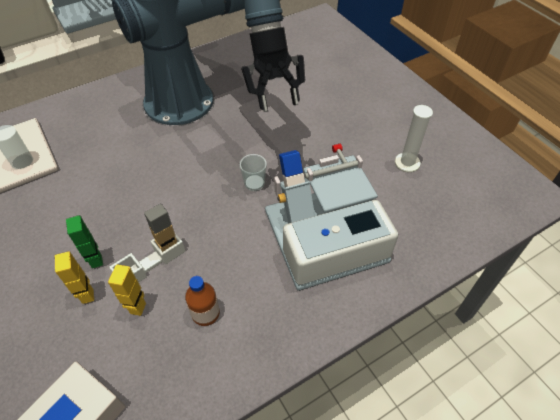

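The cap top is 80.7 mm out of the mouth, where 78 to 80 was expected, so it is held to within measuring error. The knob's travel now measures 61 to 66 mm, so I need to check whether the bolt slipped back a little when I released it.

Run:
```python
from h import *
ims=[]
for nm in('s5','s6','s21'):
    c=load(nm);ims.append(cv2.resize(cv2.cvtColor(c['img'],cv2.COLOR_RGB2BGR)[145:190,295:375],(800,450)[:2] if 0 else (640,360),interpolation=2)[:, :])
cv2.imwrite('pics/cmp.png',cv2.resize(np.vstack([ims[0][120:],ims[2][:]]),(640,600)))
for nm in('scene0','side0','s6','d6','s21','d21'):
    c=load(nm);hsv=cv2.cvtColor(c['img'],cv2.COLOR_RGB2HSV);P=pts(c)
    m=((hsv[...,0]<6)|(hsv[...,0]>174))&(hsv[...,1]>120)&(hsv[...,2]>50)
    m&=np.linalg.norm(P-ROD,axis=-1)<.25
    v,u=np.nonzero(m); T=c['world_from_camera']
    k=np.array([(u.mean()-c['cx'])/c['fx'],(v.mean()-c['cy'])/c['fy'],1]); d=T[:3,:3]@k; q=onplane(T[:3,3],d,.147)
    print(nm,m.sum(),u.mean().round(2),v.mean().round(2),'unit',(q-ROD)@UX,(q-ROD)@UY)
c=load('w21');cv2.imwrite('pics/w21c.png',cv2.resize(cv2.cvtColor(c['img'],cv2.COLOR_RGB2BGR)[90:240,260:460],(800,600),interpolation=2))
```

```text
scene0 62 311.48 153.44 unit -0.06442747407047211 0.07177609332806995
side0 54 221.26 189.57 unit -0.062021608216540576 0.07079630260168471
s6 58 336.45 147.21 unit -0.06407426715573866 0.13902148417859939
d6 43 213.93 176.81 unit -0.06177005960367053 0.1367332948809887
s21 60 336.42 147.1 unit -0.06444759511852402 0.1390932523029449
d21 41 213.88 176.9 unit -0.06204623798128168 0.1363895886540549
```

View pics/cmp.png

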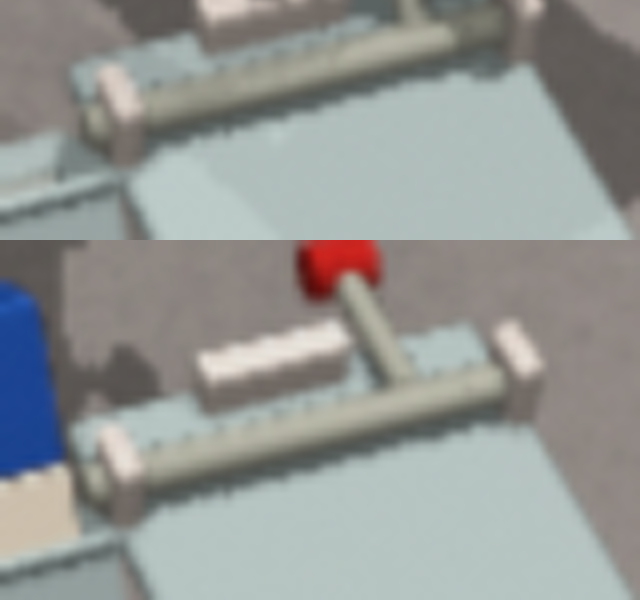

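View pics/w21c.png

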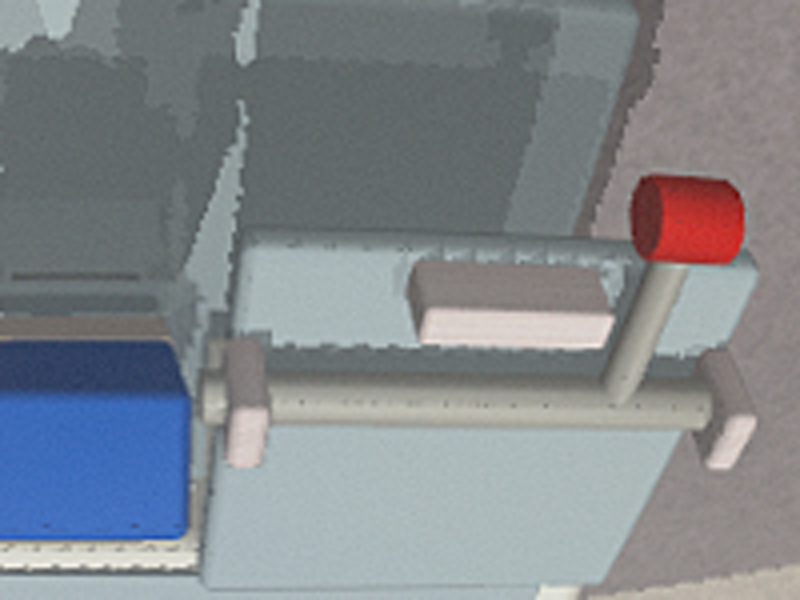

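By rays to the knob, the travel is about 66 to 67 mm of the nominal 70, so the bolt probably slipped back a mm or more when I released it. There is plenty of time, so I'll nudge the knob outward to the stop with closed fingers.

Run:
```python
from h import *
p,r,o=pose();T=ROD-.066*UX+.092*UY; T[2]=.21
print(T);rel(T,frame(-UZ,UY)); 
print('with tool down axes', [(T-p)@-UZ,(T-p)@UY,(T-p)@UX])
```

```text
[0.53613889 0.17318798 0.21      ]
shift tool mm [ 86.9  91.9 -21.4] turn deg [-1.000e-02  3.317e+01  4.000e-02]
with tool down axes [np.float64(0.08449862782885018), np.float64(0.09180912418453756), np.float64(0.029702926106529987)]
```

>>> {"op": "drive_tool", "data": {
  "increments": [
    [0, 0.02, 0, 0, 9, 0, -1],
    [0, 0.03, 0, 0, 9, 0, -1],
    [0, 0.03, 0, 0, 9, 0, -1],
    [0, 0.012, 0, 0, 6.2, 0, -1],
    [0.02, 0, 0.015, 0, 0, 0, -1],
    [0.03, 0, 0.015, 0, 0, 0, -1],
    [0.03, 0, 0, 0, 0, 0, -1],
    [0, 0, 0, 0, 0, 0, -1],
    [0, 0, 0, 0, 0, 0, -1]
  ]
}}

```text
time_s: 21.88
eef_pos: [0.5371, 0.1734, 0.216]
eef_rot: [0.703, 0.077, 0.702, -0.077]
wrist_force: [0.7, 0.6, 0.3]
opening: 0.003
```

Run:
```python
from h import *
p,r,o=pose();print(p,(p-ROD)@UX,(p-ROD)@UY,o['opening'],o['wrist_force'])
c=snap('wrist','w22.png'); rel(ROD-.066*UX+.092*UY+UZ*(.155-.1467),frame(-UZ,UY))
```

```text
[0.53705828 0.17343757 0.21596   ] -0.06515625918598814 0.09244236498549728 0.0028343933988858013 [0.70892212 0.60816416 0.27297009]
shift tool mm [61.5 -0.6 -1.3] turn deg [-0.    0.14 -0.02]
```

View pics/w22.png

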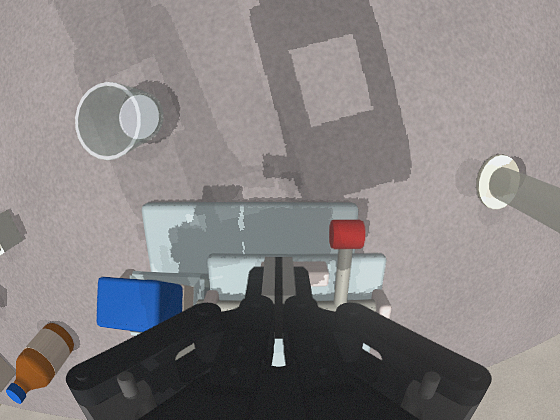

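>>> {"op": "drive_tool", "data": {
  "increments": [
    [0.01, 0.011, -0.001, 0, 0, 0, -1],
    [0.02, 0, 0, 0, 0, 0, -1],
    [0.018, 0, 0, 0, 0, 0, -1],
    [0.009, 0, 0, 0, 0, 0, -1],
    [0, 0, 0, 0, 0, 0, -1]
  ]
}}

```text
time_s: 22.55
eef_pos: [0.5374, 0.1843, 0.157]
eef_rot: [0.702, 0.077, 0.703, -0.077]
wrist_force: [-0.3, 0.3, -0.3]
opening: -0.002
```

Run:
```python
from h import *
p,r,o=pose();print(p,(p-ROD)@UX,(p-ROD)@UY,o['opening'],o['wrist_force'])
c=snap('wrist','w23.png')
```

```text
[0.53739806 0.18427998 0.15698219] -0.06716736505191621 0.10310204230086482 -0.0021738811553894647 [-0.29717214  0.25306424 -0.31565986]
```

View pics/w23.png

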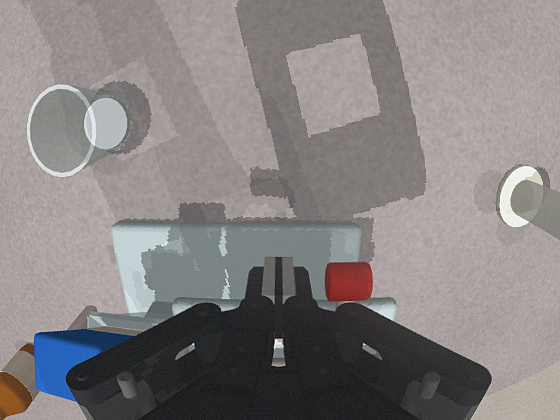

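>>> {"op": "drive_tool", "data": {
  "increments": [
    [0, 0.004, 0, 0, 0, 0, -1],
    [0, 0.003, 0, 0, 0, 0, -1],
    [0, 0.001, 0, 0, 0, 0, -1],
    [0, 0, 0, 0, 0, 0, -1]
  ]
}}

```text
time_s: 23.1
eef_pos: [0.5396, 0.1922, 0.1579]
eef_rot: [0.703, 0.077, 0.703, -0.077]
wrist_force: [-0.3, -0.2, -0.5]
opening: -0.002
```

>>> {"op": "drive_tool", "data": {
  "increments": [
    [0, 0.002, 0, 0, 0, 0, -1],
    [0, 0, 0, 0, 0, 0, -1]
  ]
}}

```text
time_s: 23.35
eef_pos: [0.5401, 0.1941, 0.1578]
eef_rot: [0.703, 0.077, 0.703, -0.077]
wrist_force: [0.0, 0.7, -0.1]
opening: -0.003
```

>>> {"op": "drive_tool", "data": {
  "increments": [
    [0, 0.002, 0, 0, 0, 0, -1],
    [0, 0, 0, 0, 0, 0, -1]
  ]
}}

```text
time_s: 23.6
eef_pos: [0.5404, 0.1957, 0.1577]
eef_rot: [0.703, 0.077, 0.703, -0.077]
wrist_force: [-0.5, -2.4, 0.2]
opening: -0.002
```

>>> {"op": "drive_tool", "data": {
  "increments": [
    [0, 0.001, 0, 0, 0, 0, -1],
    [0, 0, 0, 0, 0, 0, -1]
  ]
}}

```text
time_s: 23.85
eef_pos: [0.5405, 0.1962, 0.1576]
eef_rot: [0.703, 0.076, 0.703, -0.078]
wrist_force: [-1.6, -5.0, 0.6]
opening: -0.003
```

>>> {"op": "drive_tool", "data": {
  "increments": [
    [0, 0.001, 0, 0, 0, 0, -1],
    [0, 0, 0, 0, 0, 0, -1]
  ]
}}

```text
time_s: 24.1
eef_pos: [0.5405, 0.1965, 0.1575]
eef_rot: [0.702, 0.076, 0.703, -0.078]
wrist_force: [-1.4, -7.1, 0.7]
opening: 0.001
```

>>> {"op": "drive_tool", "data": {
  "increments": [
    [0, 0.001, 0, 0, 0, 0, -1],
    [0, 0, 0, 0, 0, 0, -1]
  ]
}}

```text
time_s: 24.35
eef_pos: [0.5406, 0.1968, 0.1575]
eef_rot: [0.702, 0.075, 0.703, -0.079]
wrist_force: [-2.6, -10.3, 1.3]
opening: 0.002
```

Now it is firmly at the stop: the force rose to 10 N and the bolt moved no more than about 1 mm. I'll retreat.

>>> {"op": "drive_tool", "data": {
  "increments": [
    [0, -0.008, 0, 0, 0, 0, -1],
    [-0.02, 0, 0, 0, 0, 0, -1],
    [-0.04, 0, -0.02, 0, 0, 0, -1],
    [-0.05, 0, -0.04, 0, 0, 0, -1],
    [-0.03, 0, -0.04, 0, 0, 0, -1],
    [0, 0, 0, 0, 0, 0, -1],
    [0, 0, 0, 0, 0, 0, -1]
  ]
}}

```text
time_s: 25.22
eef_pos: [0.4429, 0.2127, 0.2963]
eef_rot: [0.703, 0.077, 0.703, -0.077]
wrist_force: [0.1, 0.3, -0.8]
opening: 0.0
```

Run:
```python
from h import *
p,r,o=pose();print(p,o['wrist_force'],o['dq'].round(3))
snap('scene','s25.png');snap('side','d25.png')
for nm in('s25','d25'):
    c=load(nm);hsv=cv2.cvtColor(c['img'],cv2.COLOR_RGB2HSV);P=pts(c)
    m=((hsv[...,0]<6)|(hsv[...,0]>174))&(hsv[...,1]>120)&(hsv[...,2]>50)&(np.linalg.norm(P-ROD,axis=-1)<.25)
    v,u=np.nonzero(m); T=c['world_from_camera']
    q=onplane(T[:3,3],T[:3,:3]@np.array([(u.mean()-c['cx'])/c['fx'],(v.mean()-c['cy'])/c['fy'],1]),.147); print(nm,m.sum(),'knob',(q-ROD)@UX,(q-ROD)@UY)
    m=(abs(hsv[...,0].astype(int)-115)<10)&(hsv[...,1]>140)&(np.linalg.norm(P-(MOUTH+.06*BZ),axis=-1)<.06)
    q=P[m]-MOUTH; print('cap',m.sum(),np.percentile(q@BZ,[2,98]))
cv2.imwrite('pics/f25.png',cv2.resize(cv2.cvtColor(load('s25')['img'],cv2.COLOR_RGB2BGR)[100:340,60:440],(760,480),interpolation=2))
```

```text
[0.44285638 0.21268254 0.29632441] [ 0.07752388  0.34388946 -0.7747485 ] [-0.012  0.034  0.004 -0.003  0.003  0.003]
s25 69 knob -0.06409397357327137 0.13994249306583012
cap 442 [0.03184902 0.08028645]
d25 47 knob -0.06149604907031096 0.13788968773209623
cap 275 [0.0316118  0.08098274]
```

View pics/f25.png

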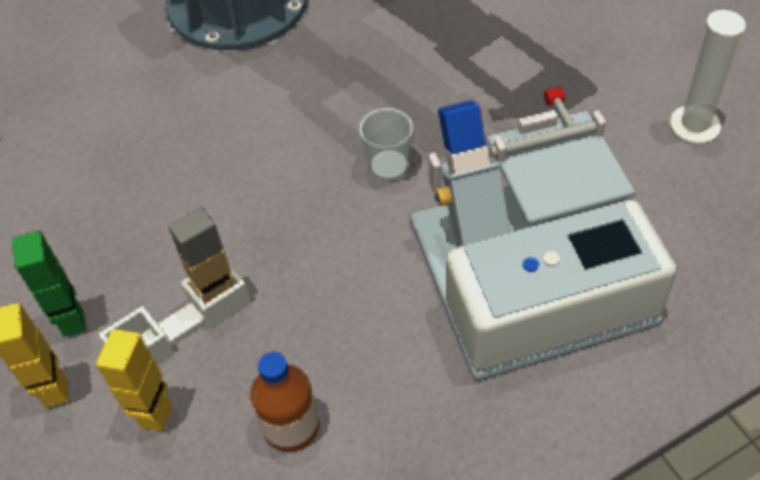

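Everything is in place: the bolt is drawn, the cartridge is held, and the bystanders and spent cartridge are undisturbed.

```bash
python3 -c "
from bench import hand_in
print(hand_in())"
```

```text
the job is handed in; nothing more can be done
None
```

The bolt is drawn out, and the fresh blue-capped cartridge is clicked into the bay and stayed held when I let go. I handed the job in at about 25 s with the arm touching nothing.

**Bolt:** I lifted the knob to about 1 rad and drew the bolt until it stopped moving, with the force rising to about 20 N. After release the cameras read 1–2 mm short, so I later nudged the knob outward with closed fingers. It moved no more than about 1 mm before the force climbed to 10 N. The last camera check gave a travel of 67–68 mm against the nominal 70 mm. That is within the roughly 2 mm calibration error, but I could not confirm the exact figure.

**Cartridge:** The pull along the sleeve went to +7 N as the ball drew it in, then to -5.5 N, at a nose depth of about 82 mm. It never touched the hard stop. After release and about 5 s of waiting and moving, the cap top was still 80–81 mm outside the mouth. The expected range is 78–80 mm, so it read about 1 mm high.

**Bystanders:** In the last picture the spent cartridge, bottle, beaker, measuring cylinder and the green and yellow look-alikes stand where they were.

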